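# Sort the nuts out of the sorting pan

## Robot

A 7-joint arm with a two-finger parallel gripper is mounted at the origin on a cart in front of the work surface, level with it; the furniture and walls round the work are solid. World frame = base frame: x ahead of the robot, y to its left, z up, the work surface at z = 0. Lengths are in m, angles in rad, forces in N, time in s.
With the tool pointing down it reaches from about 0.4 to 0.85 m from the base axis. Payload 10.4 kg.
Tool frame: the origin (TCP) lies on the centre line of the jaws, within the pads' length; the fingertips stand 17 mm ahead of it and the grasp point (between the pads) lies 2 mm behind it (manip.tcp_to_tips is the distance from the TCP to the fingertips, in m); z points along the fingers, x is the direction in which the jaws open and shut, and the axes are right-handed (so a half turn about z gives the same grasp; the last joint's range is limited). The gripper opens to 85 mm and grips with 20 to 120 N. Pads are 22 mm wide; open, the fingers measure 114 mm over their backs; the gripper's body (76 mm by 85 mm) begins 54 mm behind the grasp point. The pads swing forward as they close: fully open they stand 13 mm farther back than shut.
Start: joints at [-1.246, 0.332, -0.065, 1.46, 0.022, 1.35, -0.088], TCP at [0.213, 0.588, 0.248] pointing down, gripper open.
Joint ranges: [-2.6, 2.6], [-0.5, 2.12], [-1.47, 1.34], [0.16, 2.42], [-1.27, 4.41], [0.06, 2.06], [-2.6, 2.6]. Speed limits (rad/s): [2.22, 2.22, 2.79, 2.79, 3.14, 3.14, 3.14].

## Interface

Orientations are given as a unit quaternion [x, y, z, w].
In Python, from workcell import manip gives the robot as it stands.
- The arm moves only by the shell command python3 -m pendant 'ROWS' [FORCE]. ROWS is JSON, a list of rows, each a list of 3 entries, a list of its own where there are three numbers: the shift along the world's x, y, z in cm, then the turn, a rotation vector about the world's x, y, z in degrees, then the closure in counts, from 0 (fully open) to 255 (shut). A call has 1 to 12 rows; each row shifts and turns the pose as measured when the row begins; what a row does not reach is not made up. A row lasts 1/8 s, in which the tool goes at most 62.5 mm and 10.7 degrees, less where a joint would pass 70% of its speed; a pose out of reach is approached as far as the arm can. A call is refused whole if a number of a shift passes 6.25 or a number of a turn 10.7, either way. A call with a gripper value outside its range is refused whole. The fingers move at their own pace and stop on an object; FORCE is the grip in N (left out, the last holds). Time passes only in rows, so rows that do not move let the fingers close. It gives the time, the measured TCP pose, the force and the opening at its end, in the units of the state.
- manip.get_obs(): the state, without advancing time (a new reading comes with each control period).
- manip.camera(name): name is "side" or "top"; returns a dict with "pixels" (384x512x3 uint8, red, green, blue), "range_z" (384x512 float32, m along the optical axis (not along the pixel's ray), 0 where there is no reading), "K" (3x3 intrinsics, pixels), "dist" ([k1, k2, p1, p2, k3] as OpenCV has them; the pictures are not rectified), "origin" and "rotation" of the camera in the world. Camera axes: x right, y down, z forward; pixel columns grow to the right and rows downward; lengths in m; the calibration is good to about 2 mm. A picture is of the moment at which its call begins.
- manip.hand_in(): hands the job in, once; it reports no verdict.
The state is a dict: "clock": time; "joint_pos": joint angles; "joint_velocities": joint speeds; "tau": joint torques, N m; "position": TCP position; "ee_rot": TCP orientation; "ft_force": force on the tool from outside, world axes, zero at the start; "torque": the same for the moment, N m; "grip_width": opening from 0.0 (shut) to 1.0 (fully open).
Only numpy, scipy, OpenCV 4.12 (cv2) and the standard library are available. Lean on these libraries where they do the work, as an engineer would, in place of code of your own. Each camera call takes 0.05 s, during which the arm holds its last target.

## Task

With the fingertips, sort the three hex nuts out of the raised sorting pan: push the slide gate at the pan's mouth fully open by its upright tab, sweep the nuts out through the mouth so that they drop into the box below, then push the gate fully shut again. The two bolts at the back must stay in the pan. Push things only, never pick up or lift any nut or bolt, and leave the box and the other things on the bench where they stand.

Things in the scene. Friction and masses are not known exactly. Their poses are not given: they have to be found in the camera images.
- pan: bare steel sorting pan on a grey pedestal, fixed to the bench. Origin on the bench under the pan; its x axis points from the mouth to the back of the pan (roughly away from the robot), y across it (left when looking along x), z up. Floor top at z 130 mm, walls (4 mm sheet, rolled rim) up to z 161 mm. Back wall at x 100 mm
- pan_floor (a point): point on the pan floor at pan x 0, y 0, z 130 mm, axes as the pan's. From here to the back wall the pan is 140 mm wide inside (y -70 to 70 mm); towards the mouth the side walls converge evenly to 58 mm apart (y -29 to 29 mm) at x -84 mm
- mouth (a point): point on the floor's front edge (lip) at the middle of the mouth, pan x -97, y 0, z 130 mm, axes as the pan's; past it things fall into the box. Beside the mouth a channel for the open gate, up to 14 mm above the floor, runs out to pan y -130 mm at x -81 to -94 mm
- gate (a joint): slide gate, a steel plate 66 mm wide and 27 mm high across the mouth at pan x -87 mm; top edge at z 158 mm. 0 = shut, grows in m as the gate slides towards the pan's -y, 0.058 = fully open against its stop; it stays where it is left and needs about 1 to 2 N
- gate_tab (a point): middle of the gate's upright tab, a fin 24 mm long in pan x, 3.5 mm thick in pan y, standing from z 158 mm to z 190 mm; this point is at z 174 mm, pan x -93 mm, and at pan y +12 mm when shut, y -46 mm when open. Its two broad faces look to +y and -y, so it is pushed from either side
- box: grey open plastic box, loose, 0.6 kg, 112 x 134 mm outside (x, y), 95 mm high, 4 mm walls, standing on the bench under the pan's mouth; origin at the centre of its underside, axes about as the pan's; its back wall stands about 25 mm behind the lip, under the pan
- nut_a_center (a point): steel hex nut M16, 24 mm across flats, 27 mm across corners, 13 mm high, 34 g, lying flat on the pan floor at the start; this point is its centre. One of the three nuts, at pan x -10 to 30 mm, bright zinc
- nut_b_center (a point): steel hex nut M16, 24 mm across flats, 27 mm across corners, 13 mm high, 34 g, lying flat on the pan floor at the start; this point is its centre. One of the three nuts, at pan x -10 to 30 mm, dull
- nut_c_center (a point): steel hex nut M16, 24 mm across flats, 27 mm across corners, 13 mm high, 34 g, lying flat on the pan floor at the start; this point is its centre. One of the three nuts, at pan x -10 to 30 mm, dull
- bolt_a_center (a point): steel hex bolt M12, 59 mm long, shank 12 mm, head 19 mm, lying across the pan at its back at about pan x 90 mm, which leaves at least 25 mm free floor between nuts and bolts; this point is in its shank. It must stay in the pan
- bolt_b_center (a point): steel hex bolt M12, 59 mm long, shank 12 mm, head 19 mm, lying across the pan at its back at about pan x 90 mm, which leaves at least 25 mm free floor between nuts and bolts; this point is in its shank. It must stay in the pan
- oil_can: green oil can, 62 mm wide, 123 mm high with its spout, bystander; origin under its centre
- dial_gauge: dial gauge 104 x 56 x 20 mm lying on the bench, bystander; origin under its centre
- casting_small: dark flanged casting 50 mm wide, 30 mm high, bystander; origin under its centre

How it is judged:
On the way, in this order (a step that is already met when the one before it is completed fails the run):
1. the gate has been pushed fully open (50 mm or more) (value of joint gate above 0.05 m), for 0.2 s.
2. all three nuts lie in the box (x of nut_a_center in the frame of box between -0.056 and 0.056 m and y of nut_a_center in the frame of box between -0.067 and 0.067 m and z of nut_a_center in the frame of box between 0 and 0.085 m and x of nut_b_center in the frame of box between -0.056 and 0.056 m and y of nut_b_center in the frame of box between -0.067 and 0.067 m and z of nut_b_center in the frame of box between 0 and 0.085 m and x of nut_c_center in the frame of box between -0.056 and 0.056 m and y of nut_c_center in the frame of box between -0.067 and 0.067 m and z of nut_c_center in the frame of box between 0 and 0.085 m), for 0.2 s.
At the end, for the whole second after the job is handed in: All three nuts lie in the box below its rim, both bolts lie in the pan, the gate is shut to within 6 mm, and the box (30 mm) and the bystanders (30 mm) are where they stood (all of step 2 and x of bolt_a_center in the frame of pan between -0.075 and 0.1 m and y of bolt_a_center in the frame of pan between -0.07 and 0.07 m and z of bolt_a_center in the frame of pan between 0.125 and 0.165 m and x of bolt_b_center in the frame of pan between -0.075 and 0.1 m and y of bolt_b_center in the frame of pan between -0.07 and 0.07 m and z of bolt_b_center in the frame of pan between 0.125 and 0.165 m and value of joint gate below 0.006 m and linear speed of box below 0.02 m/s and distance of each of box, oil_can, dial_gauge, casting_small from where it was at the start of the episode below 0.03 m); the robot touches nothing.
It fails at once if a nut or bolt is lifted more than about 25 mm off the pan floor (height (world z) of any of nut_a_center, nut_b_center, nut_c_center, bolt_a_center, bolt_b_center above 0.162 m).
It fails at once if a nut or bolt falls beside the box ((height (world z) of nut_a_center below 0.075 m and not (x of nut_a_center in the frame of box between -0.056 and 0.056 m and y of nut_a_center in the frame of box between -0.067 and 0.067 m and z of nut_a_center in the frame of box between 0 and 0.085 m)) or (height (world z) of nut_b_center below 0.075 m and not (x of nut_b_center in the frame of box between -0.056 and 0.056 m and y of nut_b_center in the frame of box between -0.067 and 0.067 m and z of nut_b_center in the frame of box between 0 and 0.085 m)) or (height (world z) of nut_c_center below 0.075 m and not (x of nut_c_center in the frame of box between -0.056 and 0.056 m and y of nut_c_center in the frame of box between -0.067 and 0.067 m and z of nut_c_center in the frame of box between 0 and 0.085 m)) or height (world z) of any of bolt_a_center, bolt_b_center below 0.12 m).
It fails at once if the box or a bystander is pushed away by more than 30 mm (distance of any of box, oil_can, dial_gauge, casting_small from where it was at the start of the episode above 0.03 m).
It also fails if it takes over 72 s, if anything falls off the work surface, if the arm or the gripper's body presses on something with over 40 N, if the wrist force passes 120 N, or if a joint passes its speed limit or range.

## Working session

There is one attempt and no reset: what is moved stays moved. The work goes in short steps, Python scripts to look and compute and a shell command to move; the robot and the scene stay as the last step left them, time stands still between calls to the robot, and variables do not carry over. Pictures are saved under pics/ and viewed, and the job is handed in when it is done.

```bash
ls; mkdir -p pics; python3 - <<'E'
from workcell import manip
import cv2,numpy as np
o=manip.get_obs(); print({k:np.round(v,3) for k,v in o.items()}); print(manip.tcp_to_tips)
for n in("side","top"):
    c=manip.camera(n); cv2.imwrite(f"pics/{n}0.png",c["pixels"][:,:,::-1]); np.savez(f"pics/{n}0.npz",**c)
    print(n,np.round(c["K"],1).tolist(),np.round(c["dist"],3),np.round(c["origin"],3),np.round(c["rotation"],3).tolist())
E
```

```text
pics
{'clock': np.float64(0.0), 'joint_pos': array([-1.246,  0.333, -0.065,  1.461,  0.022,  1.35 , -0.088]), 'joint_velocities': array([-0.   ,  0.002, -0.   , -0.001,  0.   , -0.   , -0.   ]), 'tau': array([-0.0000e+00, -6.2543e+01,  4.9000e-02, -3.9162e+01,  1.6000e-02,
        1.0000e-02,  0.0000e+00]), 'position': array([0.213, 0.587, 0.248]), 'ee_rot': array([ 0.819,  0.574, -0.001,  0.   ]), 'ft_force': array([ 0.216, -0.798,  0.384]), 'torque': array([0.007, 0.015, 0.037]), 'grip_width': np.float64(0.998)}
0.017
side [[471.6, 0.0, 258.0], [0.0, 471.6, 195.7], [0.0, 0.0, 1.0]] [0.01 0.   0.   0.   0.  ] [ 0.164 -0.655  0.778] [0.876, -0.291, 0.113, -0.369]
top [[419.6, 0.0, 245.9], [0.0, 419.6, 184.7], [0.0, 0.0, 1.0]] [-0.013  0.     0.     0.     0.   ] [ 0.453 -0.138  1.068] [-0.7, 0.712, -0.026, 0.043]
```

View pics/side0.png

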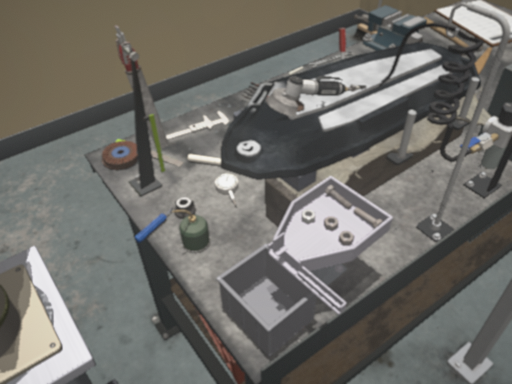

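View pics/top0.png

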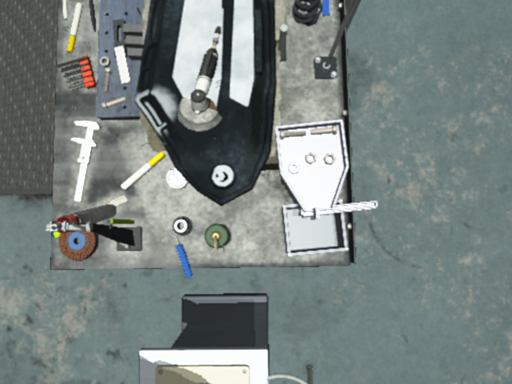

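```bash
cat > h.py <<'E'
import numpy as np,cv2
from scipy.spatial.transform import Rotation as R
def load(f): return dict(np.load(f))
def cloud(c):
    h,w=c["range_z"].shape
    u,v=np.meshgrid(np.arange(w),np.arange(h))
    p=cv2.undistortPoints(np.stack([u,v],-1).reshape(-1,1,2).astype(float),c["K"],c["dist"]).reshape(h,w,2)
    z=c["range_z"]; P=np.dstack([p[...,0]*z,p[...,1]*z,z])
    r=R.from_quat(c["rotation"]) if np.size(c["rotation"])==4 else R.from_matrix(c["rotation"])
    W=r.apply(P.reshape(-1,3)).reshape(h,w,3)+c["origin"]; W[z==0]=np.nan
    return W
def proj(c,X):
    r=R.from_quat(c["rotation"]); t=r.inv().apply(np.atleast_2d(X)-c["origin"])
    return cv2.projectPoints(t,np.zeros(3),np.zeros(3),c["K"],c["dist"])[0][:,0]
E
python3 - <<'E'
from h import *
c=load("pics/top0.npz"); W=cloud(c)
for n,(u,v) in dict(bench=(260,240),nutL=(293,168),nutM=(310,158),nutR=(329,159),floor=(310,180),backL=(279,127),backR=(342,123),boxL=(284,208),boxfl=(289,254),boxfr=(343,248),hull=(222,176),hulltip=(222,198),oil=(216,235),chan=(375,205),post=(325,65),tip=(308,212)).items(): print(n,np.round(W[v,u],3))
s=load("pics/side0.npz"); Ws=cloud(s)
for n,(u,v) in dict(bench=(150,220),nutL=(308,216),nutM=(330,223),nutR=(347,238),floor=(310,235),boxin=(265,290)).items(): print(n,np.round(Ws[v,u],3))
for n,cc,b in(("top",c,(265,105,385,265)),("side",s,(210,165,400,350))):
    im=cc["pixels"][b[1]:b[3],b[0]:b[2],::-1]; k=min(800/im.shape[1],600/im.shape[0]); im=cv2.resize(im,None,fx=int(k),fy=int(k),interpolation=cv2.INTER_CUBIC); print(int(k)); cv2.imwrite(f"pics/{n}0z.png",im)
E
```

```text
bench [ 0.418 -0.147 -0.002]
nutL [ 0.581 -0.223  0.135]
nutM [ 0.604 -0.262  0.132]
nutR [ 0.601 -0.305  0.131]
floor [ 0.554 -0.261  0.129]
backL [ 0.669 -0.192  0.162]
backR [ 0.675 -0.33   0.161]
boxL [ 0.494 -0.203  0.095]
boxfl [ 0.388 -0.212  0.095]
boxfr [ 0.4   -0.335  0.097]
hull [ 0.556 -0.07   0.215]
hulltip [ 0.512 -0.069  0.204]
oil [ 0.433 -0.043  0.074]
chan [ 0.495 -0.401  0.138]
post [ 0.861 -0.322  0.026]
tip [ 0.482 -0.254  0.13 ]
bench [0.381 0.071 0.001]
nutL [ 0.585 -0.221  0.131]
nutM [ 0.596 -0.267  0.145]
nutR [ 0.606 -0.303  0.129]
floor [ 0.557 -0.259  0.131]
boxin [ 0.474 -0.234  0.004]
3
3
```

```bash
sleep 0
```

```text
(no output)
```

View pics/top0z.png

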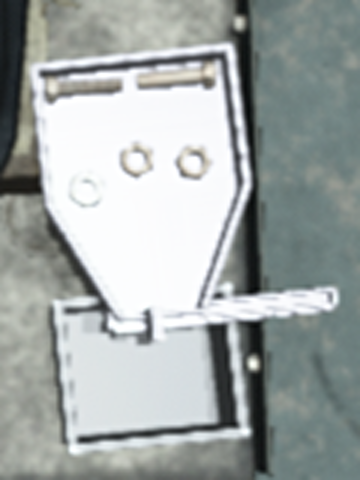

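View pics/side0z.png

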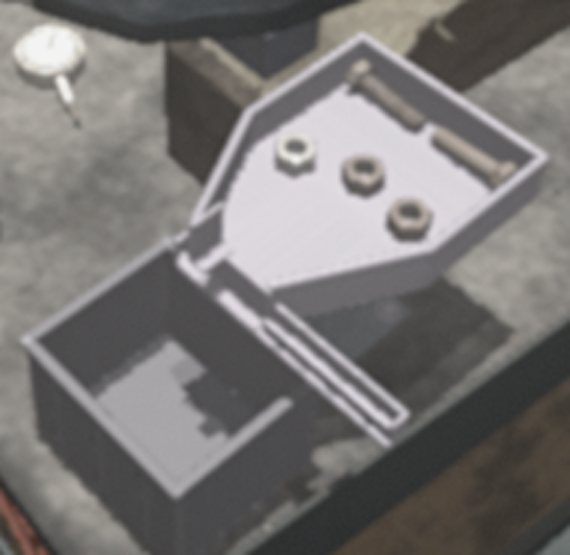

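```bash
cat > fit.py <<'E'
from h import *
from scipy.optimize import least_squares
poly=np.array([[-84,31],[0,72],[100,72],[100,-72],[0,-72],[-84,-31]])/1000.
poly[2:4,0]=.102
def segd(p):
    best=np.full(len(p),9.)
    for a,b in zip(poly[:-1],poly[1:]):
        t=np.clip(((p-a)@(b-a))/((b-a)@(b-a)),0,1); best=np.minimum(best,np.linalg.norm(p-a-t[:,None]*(b-a),axis=1))
    return best
out=[]
for n in("top","side"):
    W=cloud(load(f"pics/{n}0.npz")).reshape(-1,3)
    m=(W[:,2]>.155)&(W[:,2]<.167)&(W[:,0]>.50)&(W[:,0]<.72)&(W[:,1]<-.17)&(W[:,1]>-.37)
    p=W[m][:,:2]
    def f(x):
        c,s=np.cos(x[2]),np.sin(x[2]); q=(p-x[:2])@np.array([[c,-s],[s,c]]); return segd(q)
    r=least_squares(f,[.57,-.265,.07],loss="soft_l1",f_scale=.003)
    print(n,len(p),np.round(r.x,4),"med res",np.median(f(r.x)),W[m][:,2].mean()); out.append(r.x)
    # floor height
    c,s=np.cos(r.x[2]),np.sin(r.x[2]); q=(W[:,:2]-r.x[:2])@np.array([[c,-s],[s,c]])
    mf=(abs(q[:,1])<.025)&(q[:,0]<-.02)&(q[:,0]>-.07); print(" floor z",np.nanmedian(W[mf][:,2]))
E
python3 fit.py
```

```text
top 613 [ 0.5744 -0.2651  0.0874] med res 0.001403726107079395 0.16055245547737163
 floor z 0.1303090451062039
side 887 [ 0.5733 -0.2691  0.0859] med res 0.0011673772691532525 0.15955988557985418
 floor z 0.13016041399753348
```

```bash
cat >> h.py <<'E'
PAN=np.array([.5739,-.267,.0867])
def topan(W,pan=PAN):
    c,s=np.cos(pan[2]),np.sin(pan[2]); q=(W[...,:2]-pan[:2])@np.array([[c,-s],[s,c]]); return np.concatenate([q,W[...,2:3]],-1)
def toworld(q,pan=PAN):
    q=np.atleast_2d(np.array(q,float)); c,s=np.cos(pan[2]),np.sin(pan[2]); xy=q[:,:2]@np.array([[c,s],[-s,c]])+pan[:2]; return np.hstack([xy,q[:,2:]])
def rect(c,z=.13,res=.0004,x=(-.24,.12),y=(-.15,.11)):
    # orthographic view of plane z in pan frame; up=+x, left=+y
    xs=np.arange(x[1],x[0],-res); ys=np.arange(y[1],y[0],-res)
    X,Y=np.meshgrid(xs,ys,indexing="ij"); P=toworld(np.stack([X,Y,np.full_like(X,z)],-1).reshape(-1,3))
    uv=proj(c,P).reshape(X.shape+(2,)).astype(np.float32)
    im=cv2.remap(c["pixels"][:,:,::-1].copy(),uv[...,0],uv[...,1],cv2.INTER_LINEAR)
    for k in range(-25,13):
        if x[0]<k/50<x[1]: 
            i=int((x[1]-k/50)/res); cv2.line(im,(0,i),(6 if k else 20,i),(0,0,255),1)
        if y[0]<k/50<y[1]:
            j=int((y[1]-k/50)/res); cv2.line(im,(j,0),(j,6 if k else 20),(0,0,255),1)
    return im
E
python3 - <<'E'
from h import *
for n in("top","side"):
    c=load(f"pics/{n}0.npz")
    im=np.hstack([cv2.resize(rect(c,z),None,fx=.6,fy=.6) for z in(.13,.143)])
    cv2.imwrite(f"pics/{n}_rect0.png",im); print(im.shape)
    q=topan(cloud(c)); f=q.reshape(-1,3)
    m=(f[:,2]>.136)&(f[:,2]<.155)&(abs(f[:,0]-.02)<.05)&(abs(f[:,1])<.06)
    print(n,np.round(f[m],3).tolist()[:60])
    m=(f[:,2]>.165)&(f[:,2]<.2)&(abs(f[:,0]+.09)<.04)&(abs(f[:,1])<.09); print(" tab",np.round(np.median(f[m],0),4),m.sum(),np.round(f[m].min(0),3),np.round(f[m].max(0),3))
    m=(f[:,2]>.085)&(f[:,2]<.105)&(f[:,0]<-.06)&(f[:,0]>-.25)&(abs(f[:,1])<.12); print(" boxrim",np.round(f[m].min(0),3),np.round(f[m].max(0),3))
E
```

```text
(540, 780, 3)
top [[0.067, -0.004, 0.136], [0.058, -0.007, 0.137], [0.042, 0.005, 0.144], [0.042, 0.002, 0.142], [0.041, 0.001, 0.144], [0.04, 0.01, 0.144], [0.04, 0.007, 0.144], [0.04, 0.005, 0.143], [0.039, 0.003, 0.146], [0.039, 0.001, 0.143], [0.038, -0.001, 0.148], [0.039, -0.004, 0.144], [0.036, -0.033, 0.142], [0.035, -0.035, 0.144], [0.035, -0.037, 0.145], [0.035, -0.039, 0.145], [0.035, -0.041, 0.143], [0.034, -0.043, 0.144], [0.034, -0.046, 0.142], [0.038, 0.014, 0.143], [0.038, 0.012, 0.144], [0.038, 0.009, 0.141], [0.037, 0.008, 0.147], [0.037, 0.006, 0.147], [0.037, 0.003, 0.142], [0.037, 0.001, 0.144], [0.037, -0.002, 0.14], [0.037, -0.004, 0.141], [0.036, -0.006, 0.144], [0.037, -0.008, 0.14], [0.034, -0.033, 0.14], [0.033, -0.034, 0.143], [0.033, -0.036, 0.144], [0.033, -0.039, 0.143], [0.032, -0.041, 0.145], [0.032, -0.043, 0.144], [0.032, -0.045, 0.145], [0.032, -0.048, 0.143], [0.036, 0.014, 0.142], [0.036, 0.012, 0.144], [0.036, 0.01, 0.142], [0.035, -0.002, 0.139], [0.034, -0.003, 0.144], [0.034, -0.006, 0.141], [0.033, -0.007, 0.147], [0.031, -0.029, 0.146], [0.
[... 1283 characters left out ...]
 0.038, 0.143], [0.022, 0.037, 0.143], [-0.018, 0.06, 0.151], [0.005, 0.051, 0.142], [0.006, 0.049, 0.142], [0.007, 0.048, 0.142], [0.01, 0.049, 0.139], [0.012, 0.048, 0.139], [0.015, 0.048, 0.137], [0.015, 0.046, 0.138], [0.018, 0.045, 0.137], [0.017, 0.043, 0.139], [0.018, 0.041, 0.14], [0.017, 0.037, 0.144], [0.02, 0.037, 0.142], [0.019, 0.034, 0.145], [-0.023, 0.058, 0.153], [0.002, 0.049, 0.142], [0.003, 0.047, 0.143], [0.004, 0.046, 0.143], [0.009, 0.047, 0.138], [0.018, 0.043, 0.136], [0.018, 0.041, 0.138], [0.018, 0.038, 0.139], [0.017, 0.035, 0.143]]
 tab [-0.0941  0.0083  0.1807] 125 [-0.106  0.007  0.165] [-0.082  0.012  0.192]
 boxrim [-0.186 -0.066  0.085] [-0.067  0.073  0.099]
```

```bash
sleep 0
```

```text
(no output)
```

View pics/top_rect0.png

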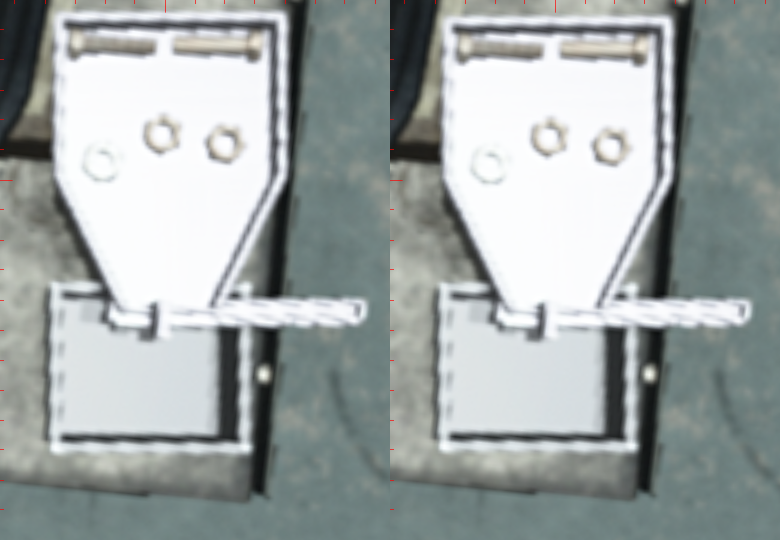

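View pics/side_rect0.png

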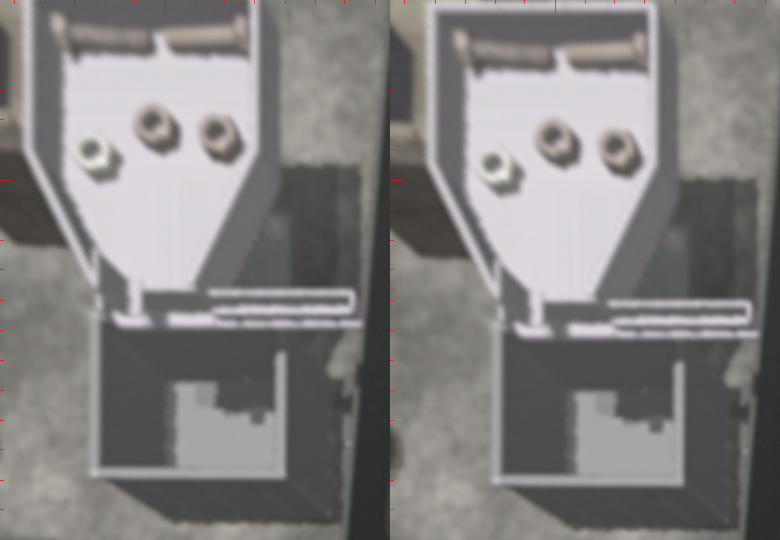

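```bash
python3 - <<'E'
from h import *
A=np.vstack([cloud(load(f"pics/{n}0.npz")).reshape(-1,3) for n in("top","side")]); A=A[~np.isnan(A[:,0])]
print("max z (cm) cells: rows x, cols y")
ys=np.arange(.7,-.5,-.08); print("      ",*[f"{y:5.2f}" for y in ys])
for x in np.arange(.1,1.0,.08):
    r=[]
    for y in ys:
        m=(A[:,0]>=x)&(A[:,0]<x+.08)&(A[:,1]<=y)&(A[:,1]>y-.08); r.append(f"{100*A[m,2].max():5.0f}" if m.any() else "    .")
    print(f"{x:5.2f} ",*r)
E
```

```text
max z (cm) cells: rows x, cols y
        0.70  0.62  0.54  0.46  0.38  0.30  0.22  0.14  0.06 -0.02 -0.10 -0.18 -0.26 -0.34 -0.42
 0.10    -79   -78   -79   -79   -79   -79     1     2     2     2     2   -79   -79   -79   -79
 0.18    -79   -79   -79   -78   -79   -79   -79   -78   -79   -78   -78   -79   -79   -79   -79
 0.26    -79   -79   -78   -79   -79   -79   -79   -79     2   -79   -79   -79   -79   -79   -79
 0.34    -79   -78   -79     0     3     3    11     2     6    12     1    10    10    10     .
 0.42    -79   -79   -79     0     3    35    38     3     6    21     1    19    19    15     .
 0.50      .     .   -79     0     1     1    15     2    21    22    21    17    16    16     .
 0.58      .     .     .     0     2     1     2    20    26    26    22    17    16    16     .
 0.66      .     .     .     1     1     4     4    22    29    29    23    20    16     5     .
 0.74      .     .     .     1     1     6    14    22    23    28    23    20     1     5     .
 0.82      .     .     .     0     3     6    14    22    23    24    40    47    47     5     .
 0.90      .     .     .     0     2     5    12    21    23    28    31    40    40     5     .
 0.98      .     .     .     1     2     5     5    20    23    23    23    24    22     5   -79
```

```bash
python3 - <<'E'
from h import *
A=np.vstack([cloud(load(f"pics/{n}0.npz")).reshape(-1,3) for n in("top","side")]); A=topan(A[~np.isnan(A[:,0])])
ys=np.arange(.2,-.14,-.02); print("      ",*[f"{y*100:5.0f}" for y in ys])
for x in np.arange(.2,-.2,-.02):
    r=[]
    for y in ys:
        m=(A[:,0]>=x)&(A[:,0]<x+.02)&(A[:,1]<=y)&(A[:,1]>y-.02); r.append(f"{100*A[m,2].max():5.1f}" if m.any() else "    .")
    print(f"{x*100:5.0f} ",*r)
print(toworld([[-.093,.042,0],[-.093,-.029,0]]))
E
```

```text
20    18    16    14    12    10     8     6     4     2     0    -2    -4    -6    -8   -10   -12
   20   27.6  22.8  23.0  22.8  23.0  23.0  20.1  18.8   0.6   0.5   0.5   1.1   0.6   0.6   0.5   0.7   5.3
   18   26.9  23.3  22.7  22.9  22.7  21.2  20.2  19.0   0.5   0.6   0.4   0.6   0.5   0.4   0.4   5.0   4.9
   16   26.6  22.8  22.8  22.6  22.5  20.1  20.2  16.0   0.5   0.6   0.4   0.4   0.5   0.5   0.5   5.1   4.9
   14   23.6  22.6  22.8  22.7  22.1  20.2  20.1  15.7  15.8   0.5   0.5   0.5   0.4   0.5   0.5   4.9   5.0
   12   25.6  21.1  22.0  22.6  21.7  20.1  20.0  14.4 -55.3 -55.2 -55.4   0.3   0.4   0.3   0.3   5.0   5.0
   10   25.7  21.1  21.8  22.0  21.6  20.1  19.9  16.4  16.4  16.5  16.4  16.4  16.3  16.5   0.4   4.9   4.7
    8   24.3  21.0  21.6  22.0  20.9  20.2  18.6  16.2  16.4  16.5  16.0  16.2  16.1  16.4   0.3   4.9     .
    6   20.7  21.0  21.5  21.5  20.3  20.4  16.5  14.6  13.4  13.4  13.6  13.4  14.6  16.4   0.4   5.0     .
    4   20.9  21.1  21.4  21.2  20.4  20.3  16.4  13.5  13.4  14.4  14.2  13.5  13.5  16.3   0.4   4.9     .
    2   21.6  20.9  
[... 557 characters left out ...]
 0.4   0.6   9.9  16.3  16.4  13.5  13.4  16.5  16.2  13.1  13.0  13.1  14.1
  -10    0.5   0.5   0.5   0.4   0.4   0.6   9.9   0.8  16.3  19.2  16.5  16.3  14.8  14.6  14.7  14.7  14.7
  -12    0.5   0.5   0.5   0.5   0.5   0.5   9.9   0.9   0.9  19.3  16.1   1.0   9.8   9.8   5.0   4.8     .
  -14    0.4   0.6   0.4   0.4   0.6   0.4   9.9   0.9   1.0   0.9   0.9   0.8   9.8  10.1   5.0   2.9     .
  -16    0.7   0.5   0.4   0.6   0.6   0.4   9.9   0.9   0.9   1.0   1.0   0.9   9.9   9.8   5.0     .     .
  -18    0.5   0.6   0.5   0.4   0.4   0.5   9.8   9.8   9.8   9.8   9.8   9.8   9.9   9.8   5.0     .     .
[[ 0.47761248 -0.23321076  0.        ]
 [ 0.48376047 -0.30394408  0.        ]]
```

```bash
python3 -m pendant '[[[0,0,6.2],[0,0,0],255],[[0,0,6.2],[0,0,0],255],[[0,0,6.2],[0,0,0],255],[[0,0,6.2],[0,0,0],255],[[4,-5,0.5],[0,0,8],255],[[5,-4,0],[0,0,8],255],[[5,-4,0],[0,0,8],255],[[4,-6,0],[0,0,0],255],[[4,-6,0],[0,0,0],255],[[3,-6.2,0],[0,0,0],255],[[2,-6.2,0],[0,0,0],255]]'
```

```text
clock: 1.48
position: [0.4644, 0.2381, 0.5004]
ee_rot: [0.673, 0.739, -0.004, 0.003]
ft_force: [2.0, 0.4, 0.5]
grip_width: -0.004
```

```bash
python3 -m pendant '[[[0,-6.2,0],[0,0,0],255],[[0,-6.2,0],[0,0,0],255],[[0,-6.2,0],[0,0,0],255],[[0,-6.2,0],[0,0,0],255],[[0,-6.2,0],[0,0,0],255],[[0,-6.2,0],[0,0,0],255],[[0,-6.2,0],[0,0,0],255],[[1,-2,-1],[0,0,0],255],[[0,0,0],[0,0,0],255]]'
```

```text
clock: 2.6
position: [0.4707, -0.2247, 0.4875]
ee_rot: [0.677, 0.736, -0.006, 0.002]
ft_force: [-0.1, 0.7, -0.4]
grip_width: 0.001
```

```bash
python3 -m pendant '[[[0.7,-0.8,-6],[0,0,0],255],[[0,0,-6],[0,0,0],255],[[0,0,-6],[0,0,0],255],[[0,0,-4.5],[0,0,0],255],[[0,0,0],[0,0,0],255]]'; python3 - <<'E'
from workcell import manip
from h import *
for n in("side","top"):
    c=manip.camera(n); cv2.imwrite(f"pics/{n}1.png",c["pixels"][:,:,::-1]); np.savez(f"pics/{n}1.npz",**c)
b=cv2.imread("pics/side1.png")[100:350,190:430]; cv2.imwrite("pics/side1z.png",cv2.resize(b,None,fx=2.4,fy=2.4,interpolation=cv2.INTER_CUBIC))
o=manip.get_obs(); print(o["position"],topan(np.array(o["position"])))
E
```

```text
clock: 3.22
position: [0.4776, -0.2276, 0.258]
ee_rot: [0.675, 0.738, -0.005, 0.002]
ft_force: [0.4, -0.7, 0.5]
grip_width: -0.0
[ 0.47947895 -0.22884801  0.26175911] [-0.09076276  0.04618474  0.26175911]
```

```bash
sleep 0
```

```text
(no output)
```

View pics/side1z.png

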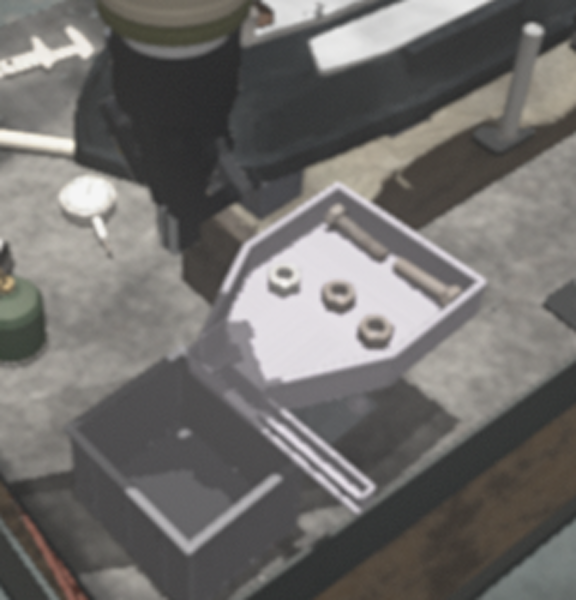

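View pics/top1.png

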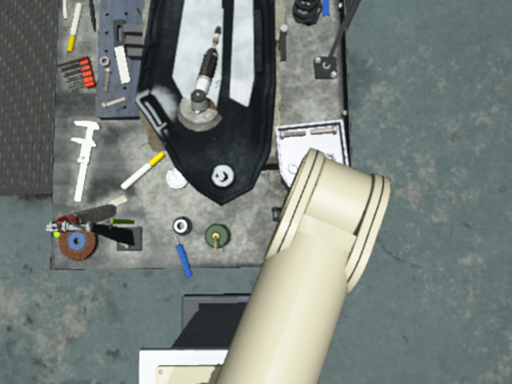

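```bash
python3 -m pendant '[[[-0.2,0,-3],[0,0,0],255],[[0,0,-3],[0,0,0],255],[[0,0,0],[0,0,0],255],[[0,0,0],[0,0,0],255]]'; cat > look.py <<'E'
import sys
from workcell import manip
from h import *
k=sys.argv[1]
c=manip.camera("side"); np.savez(f"pics/side{k}.npz",**c)
o=manip.get_obs(); print(round(float(o["clock"]),2),"pos",np.round(o["position"],4),"pan(mm)",np.round(1000*topan(np.array(o["position"])),1),"F",np.round(o["ft_force"],1),"grip",round(float(o["grip_width"]),3))
x=2*np.arctan2(o["ee_rot"][1],o["ee_rot"][0]); print("yaw rel pan",np.degrees(x-PAN[2])-90)
im=c["pixels"][:,:,::-1].copy(); b=im[140:350,190:410]; s=2.7
z=cv2.resize(b,None,fx=s,fy=s,interpolation=cv2.INTER_CUBIC)
tip=proj(c,np.array(o["position"])-[0,0,.017])[0]; cv2.circle(z,tuple(int(v) for v in (tip-[190,140])*s),3,(0,0,255),-1)
cv2.imwrite(f"pics/side{k}z.png",z)
E
python3 look.py 2
```

```text
clock: 3.82
position: [0.4833, -0.2298, 0.2116]
ee_rot: [0.674, 0.738, 0.001, 0.012]
ft_force: [-0.0, -0.5, 0.5]
grip_width: -0.001
3.88 pos [ 0.4833 -0.2298  0.2115] pan(mm) [-87.1  44.9 211.5] F [ 0.9 -0.3 -0.5] grip -0.001
yaw rel pan 0.2484593572788043
```

```bash
sleep 0
```

```text
(no output)
```

View pics/side2z.png

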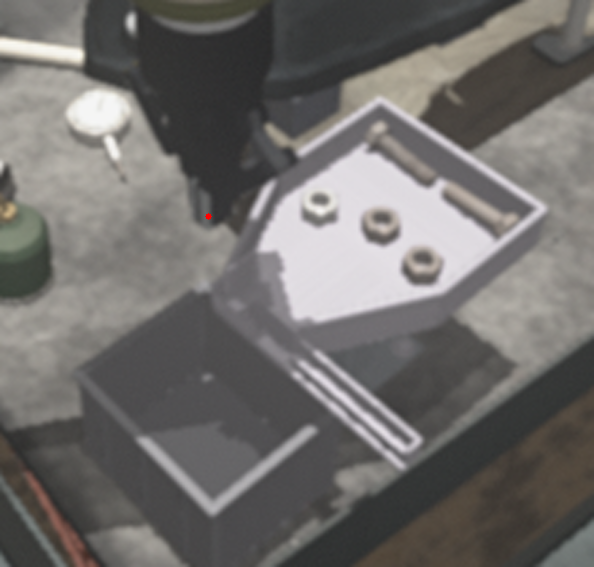

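```bash
python3 - <<'E'
from workcell import manip
import numpy as np
o=manip.get_obs(); print(np.round(o["joint_pos"],3),np.round(o["joint_velocities"],3),o["torque"],o["ee_rot"])
E
```

```text
[-0.207  0.148  0.618  1.798 -0.085  1.201  2.097] [ 0.001  0.003 -0.001  0.01  -0.004 -0.011  0.001] [-0.02153064 -0.03861105 -0.03833114] [6.74152353e-01 7.38498130e-01 6.70095361e-04 1.17757244e-02]
```

```bash
cat >> look.py <<'E'
def corr(yaw=0):
    a=np.pi/2+PAN[2]+np.radians(yaw); t=R.from_quat([np.cos(a/2),np.sin(a/2),0,0])
    return (t*R.from_quat(o["ee_rot"]).inv()).as_rotvec(degrees=True)
print("turn to vertical/aligned (deg)",np.round(corr(),2))
if len(sys.argv)>2:
    g=np.array([float(v) for v in sys.argv[2].split(",")])/1000; g[2]+=.017
    print("shift cm to pan target",np.round(100*(toworld(g)[0]-o["position"]),2))
E
sed -i 's/^im=/im=/' look.py; python3 look.py 3 -93,42,168
```

```text
3.92 pos [ 0.4831 -0.2298  0.211 ] pan(mm) [-87.3  45.  211. ] F [0.1 0.3 0.1] grip -0.0
yaw rel pan 0.24692054868478408
turn to vertical/aligned (deg) [ 0.85  1.03 -0.25]
shift cm to pan target [-0.55 -0.34 -2.6 ]
```

```bash
python3 -m pendant '[[[-0.5,-0.3,-1.4],[0.8,1.0,-0.2],255],[[0,0,-1.2],[0,0,0],255],[[0,0,0],[0,0,0],255],[[0,0,0],[0,0,0],255]]'; python3 look.py 4 -93,42,168
```

```text
clock: 4.42
position: [0.4779, -0.2333, 0.1841]
ee_rot: [0.676, 0.737, -0.0, -0.0]
ft_force: [1.3, -0.2, -1.2]
grip_width: -0.003
4.47 pos [ 0.4779 -0.2332  0.1841] pan(mm) [-92.7  42.  184.1] F [ 0.1  0.3 -0.5] grip -0.003
yaw rel pan 0.019621841403278495
turn to vertical/aligned (deg) [-0.01 -0.   -0.02]
shift cm to pan target [-0.03 -0.    0.09]
```

```bash
sleep 0
```

```text
(no output)
```

View pics/side4z.png

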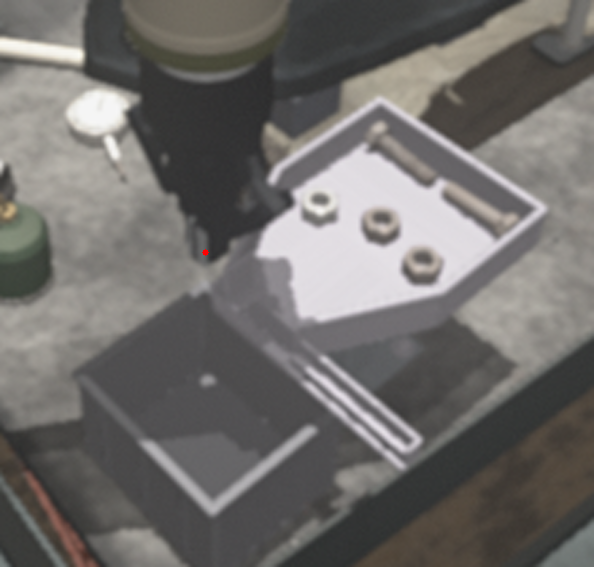

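```bash
python3 -m pendant '[[[0.13,-1.5,0],[0,0,0],255],[[0.13,-1.5,0],[0,0,0],255],[[0.13,-1.5,0],[0,0,0],255],[[0.13,-1.5,0],[0,0,0],255],[[0,0,0],[0,0,0],255],[[0,0,0],[0,0,0],255]]'; python3 look.py 5 -93,-28.5,168
```

```text
clock: 5.22
position: [0.4834, -0.2985, 0.1845]
ee_rot: [0.676, 0.737, -0.0, 0.0]
ft_force: [0.2, 0.8, 0.4]
grip_width: -0.002
5.28 pos [ 0.4834 -0.2984  0.1845] pan(mm) [-92.9 -23.5 184.5] F [-0.6 -0.3  0.7] grip 0.0
yaw rel pan -0.020462858436758324
turn to vertical/aligned (deg) [0.04 0.02 0.02]
shift cm to pan target [ 0.03 -0.5   0.05]
```

```bash
sleep 0
```

```text
(no output)
```

View pics/side5z.png

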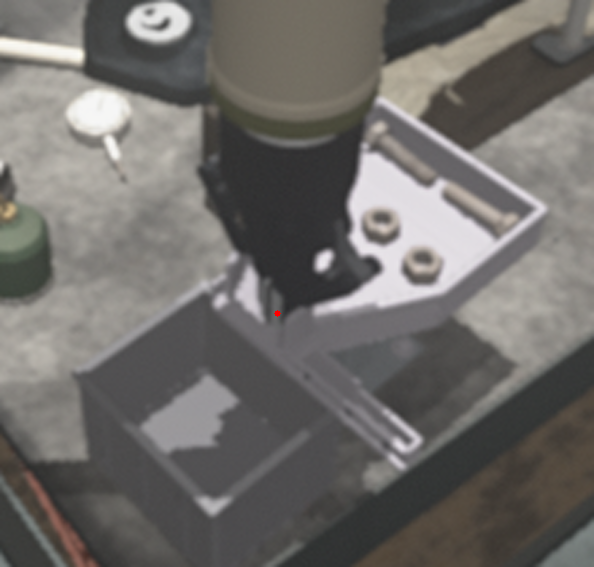

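```bash
python3 -m pendant '[[[0.05,-0.5,0],[0,0,0],255],[[0,0,0],[0,0,0],255]]'; python3 look.py 6 -93,-28.5,168
```

```text
clock: 5.52
position: [0.484, -0.303, 0.1846]
ee_rot: [0.676, 0.737, 0.0, 0.0]
ft_force: [-0.2, -0.2, 0.3]
grip_width: 0.001
5.58 pos [ 0.4841 -0.3028  0.1846] pan(mm) [-92.6 -27.9 184.6] F [ 0.5 -0.6  0.3] grip 0.001
yaw rel pan 0.04896459659036623
turn to vertical/aligned (deg) [ 0.    0.02 -0.05]
shift cm to pan target [-0.04 -0.07  0.04]
```

```bash
python3 -m pendant '[[[0.0,-0.2,0],[0,0,0],255],[[0,0,0],[0,0,0],255]]'; python3 -m pendant '[[[0.0,-0.2,0],[0,0,0],255],[[0,0,0],[0,0,0],255]]'; python3 look.py 7
```

```text
clock: 5.82
position: [0.4843, -0.3045, 0.1846]
ee_rot: [0.675, 0.738, 0.0, 0.0]
ft_force: [0.5, 0.3, 0.1]
grip_width: -0.0
clock: 6.08
position: [0.4844, -0.3047, 0.1846]
ee_rot: [0.675, 0.738, 0.001, -0.001]
ft_force: [-0.6, 0.2, -0.2]
grip_width: -0.001
6.12 pos [ 0.4844 -0.3048  0.1846] pan(mm) [-92.4 -29.9 184.6] F [-0.6  3.2  1.4] grip -0.001
yaw rel pan 0.16023766179971233
turn to vertical/aligned (deg) [-0.18 -0.   -0.16]
```

```bash
python3 -m pendant '[[[-0.05,0.6,0],[0,0,0],255],[[0,0,3],[0,0,0],255],[[0,0,3],[0,0,0],220],[[3,0.5,0],[0,0,0],220],[[4,1,0],[0,0,0],220],[[4,1,0],[0,0,0],220],[[3,1,0],[0,0,0],220],[[0,0,0],[0,0,0],220],[[0,0,0],[0,0,0],220]]'; python3 look.py 8 58,2,140
```

```text
clock: 7.25
position: [0.6272, -0.2629, 0.2468]
ee_rot: [0.676, 0.737, 0.0, 0.001]
ft_force: [-0.5, -0.9, -1.4]
grip_width: 0.138
7.3 pos [ 0.6273 -0.2625  0.2468] pan(mm) [ 5.360e+01 -1.000e-01  2.468e+02] F [ 0.4  0.4 -0.3] grip 0.137
yaw rel pan 0.01571142733270392
turn to vertical/aligned (deg) [ 0.01  0.14 -0.02]
shift cm to pan target [ 0.42  0.25 -8.98]
```

```bash
sleep 0
```

```text
(no output)
```

View pics/side8z.png

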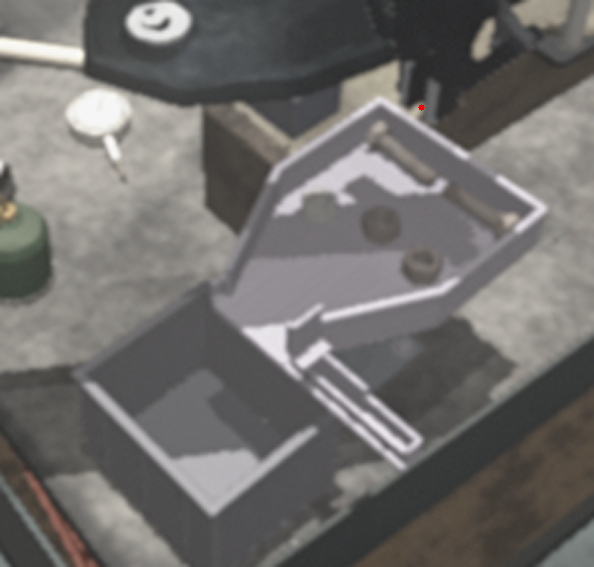

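```bash
python3 -m pendant '[[[0.4,0.25,-2],[0,0,0],220],[[0,0,-3],[0,0,0],220],[[0,0,-2],[0,0,0],220],[[0,0,0],[0,0,0],220],[[0,0,0],[0,0,0],220]]'; python3 look.py 9 58,2,137
```

```text
clock: 7.92
position: [0.6289, -0.2606, 0.1722]
ee_rot: [0.677, 0.736, 0.001, 0.001]
ft_force: [-0.8, -0.6, 1.9]
grip_width: 0.135
7.97 pos [ 0.6288 -0.2606  0.1722] pan(mm) [ 55.3   1.6 172.2] F [-0.8  0.5 -0.8] grip 0.136
yaw rel pan -0.17888357473425742
turn to vertical/aligned (deg) [-0.03  0.1   0.18]
shift cm to pan target [ 0.27  0.06 -1.82]
```

```bash
sleep 0
```

```text
(no output)
```

View pics/side9z.png

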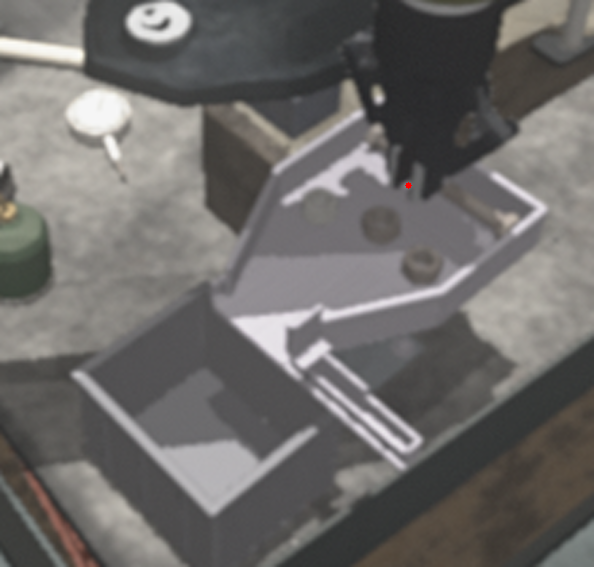

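```bash
python3 - <<'E'
from h import *
q=topan(cloud(load("pics/side9.npz"))); W0=cloud(load("pics/side0.npz"))
d=np.abs(load("pics/side9.npz")["range_z"]-load("pics/side0.npz")["range_z"])>.02
f=q[d]; f=f[(f[:,2]>.155)&(abs(f[:,0]-.055)<.1)&(abs(f[:,1])<.13)]
for z in np.arange(.155,.32,.01):
    m=(f[:,2]>=z)&(f[:,2]<z+.01)
    if m.sum()>3: print(round(z,3),m.sum(),"x",np.round(1000*np.percentile(f[m,0],[2,98])),"y",np.round(1000*np.percentile(f[m,1],[2,98])))
E
```

```text
0.155 47 x [39. 64.] y [-30.  17.]
0.165 95 x [44. 63.] y [-20.  18.]
0.175 82 x [44. 62.] y [-20.  17.]
0.185 81 x [43. 61.] y [-20.  54.]
0.195 110 x [42. 61.] y [-34. 104.]
0.205 213 x [42. 65.] y [-40.  41.]
0.215 154 x [38. 68.] y [-47.  47.]
0.225 193 x [38. 59.] y [-53.  52.]
0.235 233 x [37. 52.] y [-61.  56.]
0.245 364 x [35. 65.] y [-63.  60.]
0.255 246 x [35. 60.] y [-51.  37.]
0.265 101 x [43. 62.] y [-42. -14.]
0.275 62 x [23. 62.] y [-39. -11.]
0.285 212 x [18. 66.] y [-38.  23.]
0.295 229 x [17. 65.] y [-38.  20.]
0.305 237 x [17. 66.] y [-38.  21.]
0.315 240 x [17. 67.] y [-38.  21.]
```

```bash
python3 -m pendant '[[[0.25,0.0,-0.9],[0,0,0.2],220],[[0,0,-0.9],[0,0,0],220],[[0,0,0],[0,0,0],220],[[0,0,0],[0,0,0],220]]'; python3 look.py 10 -90,2,137
```

```text
clock: 8.48
position: [0.6321, -0.2608, 0.1542]
ee_rot: [0.676, 0.737, 0.001, 0.001]
ft_force: [-0.9, -0.4, -0.0]
grip_width: 0.133
8.53 pos [ 0.632  -0.2608  0.1541] pan(mm) [ 58.5   1.1 154.1] F [-0.2 -0.2  0.4] grip 0.134
yaw rel pan 0.03971857507713139
turn to vertical/aligned (deg) [ 0.    0.21 -0.04]
shift cm to pan target [-1.48e+01 -1.20e+00 -1.00e-02]
```

```bash
sleep 0
```

```text
(no output)
```

View pics/side10z.png

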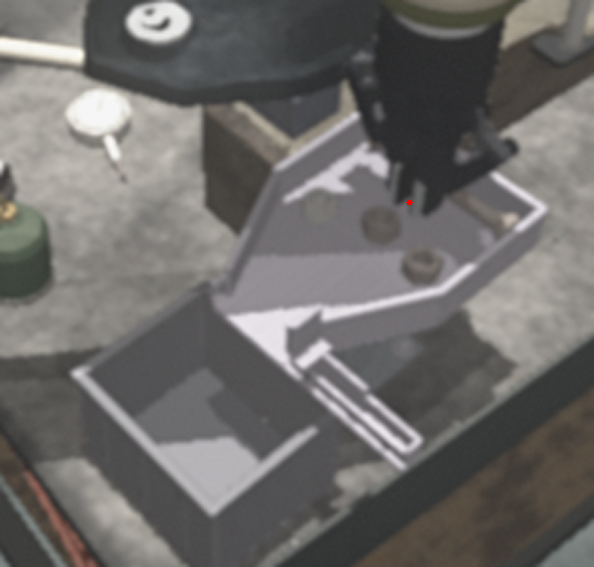

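```bash
python3 -m pendant '[[[-1.2,-0.1,0],[0,0,0],220],[[-1.4,-0.12,0],[0,0,0],220],[[-1.4,-0.12,0],[0,0,0],220],[[-1.4,-0.12,0],[0,0,0],220],[[-1.4,-0.12,0],[0,0,0],220],[[-1.4,-0.12,0],[0,0,0],220],[[0,0,0],[0,0,0],220]]'; python3 look.py 11 -90,2,137
```

```text
clock: 9.4
position: [0.5434, -0.2695, 0.1555]
ee_rot: [0.676, 0.737, 0.002, 0.002]
ft_force: [0.4, -0.2, -0.2]
grip_width: 0.139
9.45 pos [ 0.5441 -0.2692  0.1556] pan(mm) [-29.9   0.4 155.6] F [0.3 0.4 0.7] grip 0.136
yaw rel pan -0.04102589090143738
turn to vertical/aligned (deg) [0.01 0.34 0.04]
shift cm to pan target [-6.   -0.36 -0.16]
```

```bash
sleep 0
```

```text
(no output)
```

View pics/side11z.png

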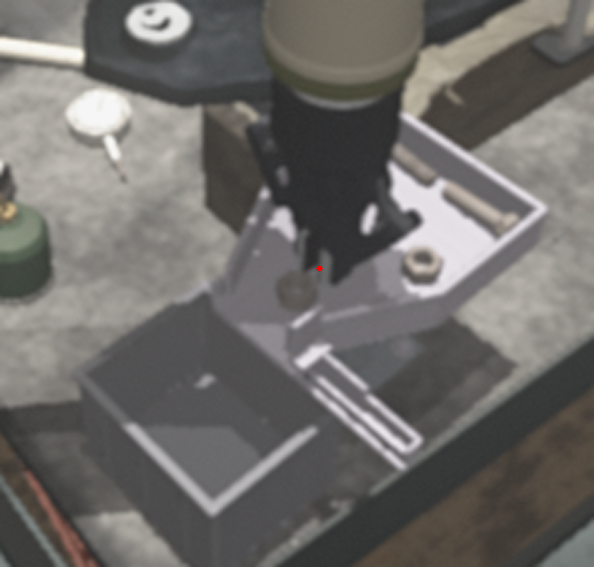

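```bash
python3 -m pendant '[[[-1.2,-0.05,-0.15],[0,0.3,0],220],[[-1.2,-0.05,0],[0,0,0],220],[[-1.2,-0.1,0],[0,0,0],220],[[-1.2,-0.1,0],[0,0,0],220],[[-1.0,-0.1,0],[0,0,0],220],[[-0.5,0,0],[0,0,0],220],[[0,0,0],[0,0,0],220]]'; python3 look.py 12 -90,2,137
```

```text
clock: 10.32
position: [0.4771, -0.2732, 0.154]
ee_rot: [0.676, 0.737, 0.0, 0.0]
ft_force: [-0.0, -0.3, 0.6]
grip_width: 0.14
10.38 pos [ 0.4773 -0.2732  0.154 ] pan(mm) [-96.8   2.2 154. ] F [-0.2  0.7 -0. ] grip 0.142
yaw rel pan -0.0017707074107988774
turn to vertical/aligned (deg) [0.02 0.04 0.  ]
shift cm to pan target [0.68 0.04 0.  ]
```

```bash
sleep 0
```

```text
(no output)
```

View pics/side12z.png

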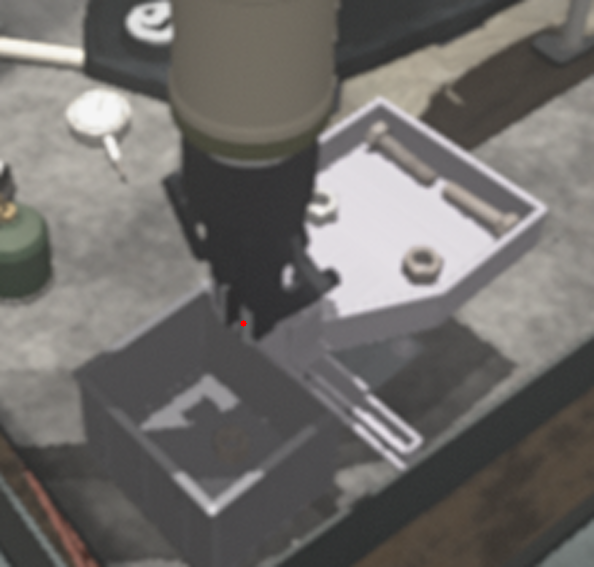

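```bash
python3 -m pendant '[[[0,0,3],[0,0,0],220],[[0,0,3],[0,0,0],220],[[4,0.9,0],[0,0,0],220],[[4,0.9,0],[0,0,0],220],[[4,0.9,0],[0,0,0],220],[[2,1,0],[0,0,0],220],[[0,0,0],[0,0,0],220]]'; python3 look.py 13 44,28,138
```

```text
clock: 11.25
position: [0.6238, -0.2333, 0.2153]
ee_rot: [0.675, 0.738, 0.0, 0.001]
ft_force: [-0.5, -0.2, 0.4]
grip_width: 0.135
11.3 pos [ 0.6228 -0.2341  0.2154] pan(mm) [ 51.6  28.5 215.4] F [-0.4  0.6 -0.4] grip 0.135
yaw rel pan 0.10456154276197083
turn to vertical/aligned (deg) [ 0.03  0.07 -0.1 ]
shift cm to pan target [-0.75 -0.12 -6.04]
```

```bash
sleep 0
```

```text
(no output)
```

View pics/side13z.png

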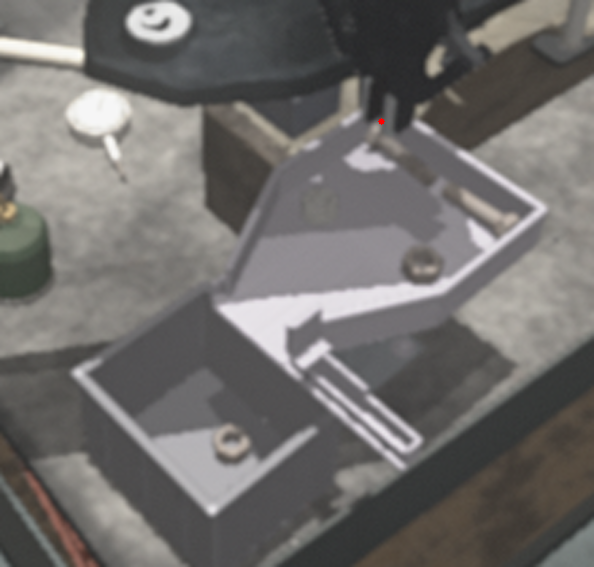

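```bash
python3 -m pendant '[[[-0.6,-0.1,-2.5],[0,0,0],220],[[0,0,-2],[0,0,0],220],[[0,0,-1.0],[0,0,0],220],[[0,0,0],[0,0,0],220],[[0,0,0],[0,0,0],220]]'; python3 look.py 14 44,28,137
```

```text
clock: 11.92
position: [0.6148, -0.238, 0.1602]
ee_rot: [0.676, 0.737, 0.0, 0.002]
ft_force: [0.7, 0.1, 0.3]
grip_width: 0.135
11.97 pos [ 0.6148 -0.238   0.1603] pan(mm) [ 43.2  25.3 160.3] F [ 0.  -0.1  0.2] grip 0.137
yaw rel pan -0.09553608236406319
turn to vertical/aligned (deg) [0.1  0.16 0.1 ]
shift cm to pan target [ 0.05  0.28 -0.63]
```

```bash
sleep 0
```

```text
(no output)
```

View pics/side14z.png

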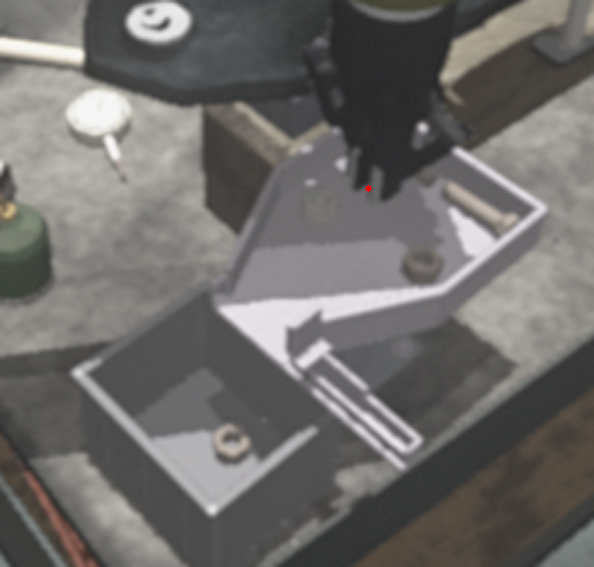

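```bash
python3 -m pendant '[[[0,0.3,-0.6],[0,0,0],220],[[0,0,0],[0,0,0],220]]'; python3 -m pendant '[[[-1.0,-0.08,0],[0,0,0],220],[[-1.2,-0.1,0],[0,0,0],220],[[-1.2,-0.1,0],[0,0,0],220],[[-1.0,-0.1,0],[0,0,0],220],[[0,0,0],[0,0,0],220]]'; python3 look.py 15 6,38,137
```

```text
clock: 12.22
position: [0.6153, -0.2348, 0.1547]
ee_rot: [0.676, 0.737, 0.001, 0.002]
ft_force: [-1.0, -0.7, 0.2]
grip_width: 0.141
clock: 12.85
position: [0.5693, -0.2432, 0.1573]
ee_rot: [0.677, 0.736, 0.001, 0.007]
ft_force: [2.0, -1.4, -0.5]
grip_width: 0.137
12.9 pos [ 0.5696 -0.2427  0.1572] pan(mm) [ -2.2  24.6 157.2] F [ 1.8 -3.7  0.2] grip 0.134
yaw rel pan -0.21242662543225777
turn to vertical/aligned (deg) [0.45 0.67 0.21]
shift cm to pan target [ 0.7   1.41 -0.32]
```

```bash
sleep 0
```

```text
(no output)
```

View pics/side15z.png

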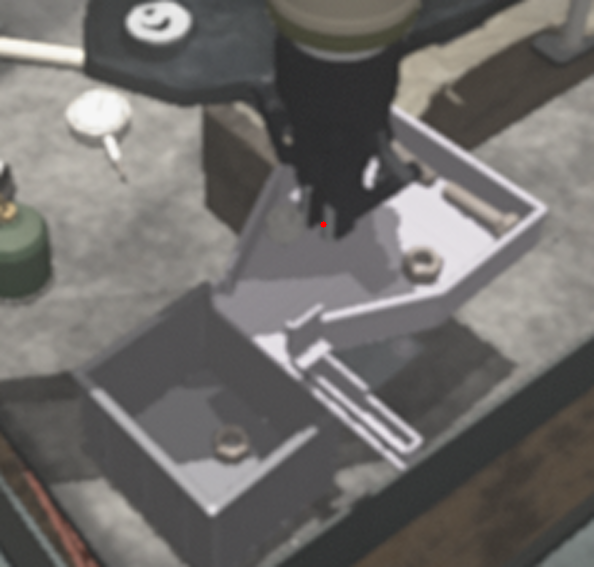

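```bash
python3 -m pendant '[[[0.9,0.1,-0.2],[0.4,0.6,0.2],220],[[0,0.4,0],[0,0,0],220],[[0,0,0],[0,0,0],220]]'; python3 look.py 16 6,38,137; cat > bp.py <<'E'
import sys
from h import *
c=load(f"pics/side{sys.argv[1]}.npz"); z=float(sys.argv[2])
for a in sys.argv[3:]:
    u,v=[float(t) for t in a.split(",")]; u,v=u/2.7+190,v/2.7+140
    n=cv2.undistortPoints(np.array([[[u,v]]]),c["K"],c["dist"])[0,0]; d=R.from_quat(c["rotation"]).apply([n[0],n[1],1]); o=c["origin"]
    print(a,np.round(1000*topan(o+d*(z-o[2])/d[2]),1))
E
python3 bp.py 13 .143 318,205 422,262
```

```text
clock: 13.28
position: [0.5786, -0.236, 0.1544]
ee_rot: [0.675, 0.737, 0.0, -0.001]
ft_force: [0.1, 0.4, 0.4]
grip_width: 0.136
13.32 pos [ 0.5786 -0.2361  0.1544] pan(mm) [  7.4  30.4 154.4] F [ 0.  -0.1  0.5] grip 0.134
yaw rel pan 0.06307397920987512
turn to vertical/aligned (deg) [-0.09 -0.08 -0.06]
shift cm to pan target [-0.2   0.75 -0.04]
318,205 [  6.3  37.8 143. ]
422,262 [ 20.  -42.8 143. ]
```

```bash
sleep 0
```

```text
(no output)
```

View pics/side16z.png

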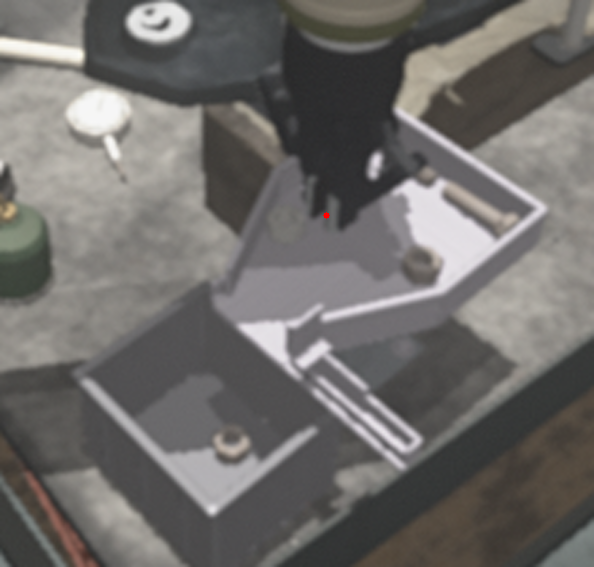

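```bash
python3 bp.py 16 .143 285,222
```

```text
285,222 [-21.1  41.8 143. ]
```

```bash
python3 -m pendant '[[[0.2,0.4,-0.05],[0,0,0],220],[[0.1,0.4,0],[0,0,7.5],220],[[0,0,0],[0,0,7.5],220],[[0,0,0],[0,0,0],220],[[0,0,0],[0,0,0],220]]'; python3 look.py 17 -62,8,137
```

```text
clock: 13.95
position: [0.5817, -0.2264, 0.1533]
ee_rot: [0.572, 0.82, -0.0, -0.002]
ft_force: [0.3, -0.4, -0.3]
grip_width: 0.137
14.0 pos [ 0.5817 -0.2264  0.1532] pan(mm) [ 11.3  39.8 153.2] F [-0.1 -0.6  1. ] grip 0.138
yaw rel pan 15.313204775703483
turn to vertical/aligned (deg) [ -0.13  -0.15 -15.31]
shift cm to pan target [-7.02 -3.8   0.08]
```

```bash
sleep 0
```

```text
(no output)
```

View pics/side17z.png

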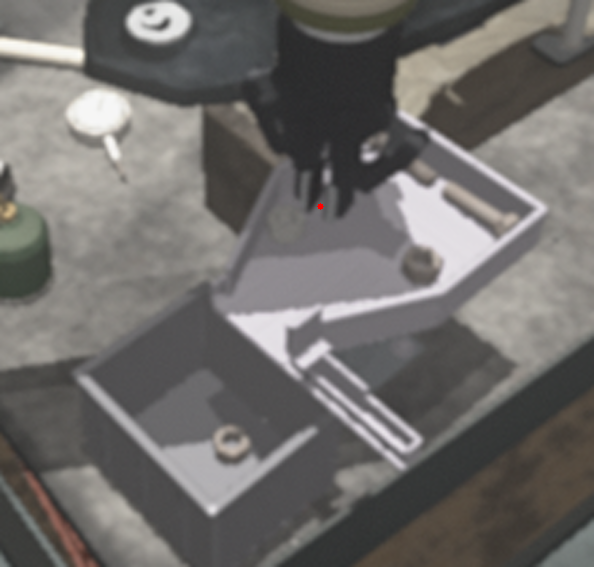

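```bash
python3 -m pendant '[[[-1.1,-0.25,0],[0,0,0],220],[[-1.1,-0.6,0],[0,0,0],220],[[-1.1,-0.6,0],[0,0,0],220],[[-1.1,-0.6,0],[0,0,0],220],[[0,0,0],[0,0,0],220]]'; python3 look.py 18 -62,8,137
```

```text
clock: 14.62
position: [0.5349, -0.2499, 0.1543]
ee_rot: [0.573, 0.819, 0.0, 0.0]
ft_force: [0.9, -0.1, 0.1]
grip_width: 0.137
14.68 pos [ 0.5354 -0.2493  0.1542] pan(mm) [-36.9  21.  154.2] F [-0.7 -0.9  0.2] grip 0.137
yaw rel pan 15.090292567817784
turn to vertical/aligned (deg) [ -0.02   0.03 -15.09]
shift cm to pan target [-2.39 -1.51 -0.02]
```

```bash
sleep 0
```

```text
(no output)
```

View pics/side18z.png

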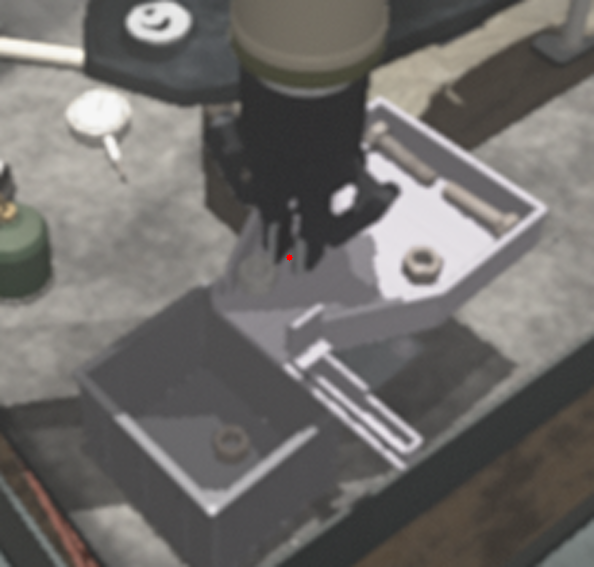

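```bash
python3 bp.py 18 .143 258,272; python3 -m pendant '[[[-1.1,-0.6,0],[0,0,0],220],[[-1.1,-0.6,0],[0,0,0],220],[[0,0,0],[0,0,0],220]]'; python3 look.py 19 -92,3,137
```

```text
258,272 [-64.6  22.5 143. ]
clock: 15.05
position: [0.5143, -0.2621, 0.155]
ee_rot: [0.573, 0.82, 0.001, 0.002]
ft_force: [2.3, -2.6, -0.2]
grip_width: 0.138
15.1 pos [ 0.5146 -0.2616  0.1549] pan(mm) [-58.6  10.5 154.9] F [ 3.4 -2.5 -0.1] grip 0.138
yaw rel pan 15.214867907377197
turn to vertical/aligned (deg) [  0.1    0.23 -15.21]
shift cm to pan target [-3.26 -1.03 -0.09]
```

```bash
sleep 0
```

```text
(no output)
```

View pics/side19z.png

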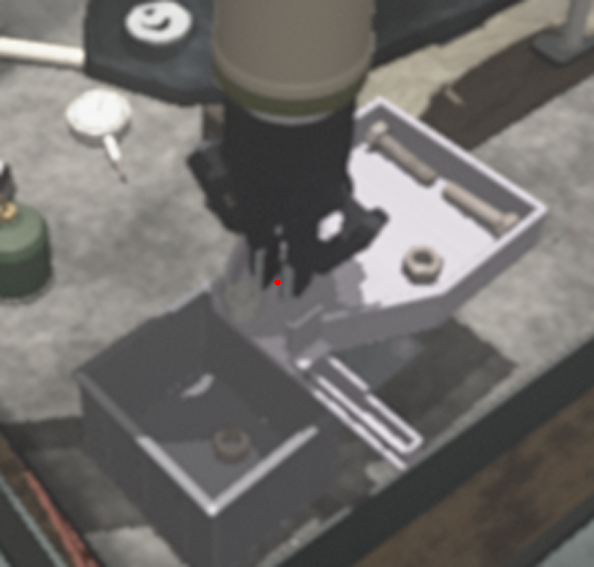

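```bash
python3 bp.py 19 .143 243,297; python3 -m pendant '[[[-0.8,-0.1,-0.05],[0,0,0],220],[[-0.8,-0.1,0],[0,0,0],220],[[0,0,0],[0,0,0],220]]'; python3 look.py 20 -92,3,137
```

```text
243,297 [-85.8  14.  143. ]
clock: 15.48
position: [0.5001, -0.266, 0.1558]
ee_rot: [0.572, 0.82, 0.0, 0.005]
ft_force: [-0.4, 0.2, -0.9]
grip_width: 0.137
15.53 pos [ 0.5004 -0.2659  0.1558] pan(mm) [-73.1   7.5 155.8] F [-0.2  0.3  0. ] grip 0.139
yaw rel pan 15.245968392992978
turn to vertical/aligned (deg) [  0.42   0.48 -15.25]
shift cm to pan target [-1.84 -0.61 -0.18]
```

```bash
sleep 0
```

```text
(no output)
```

View pics/side20z.png

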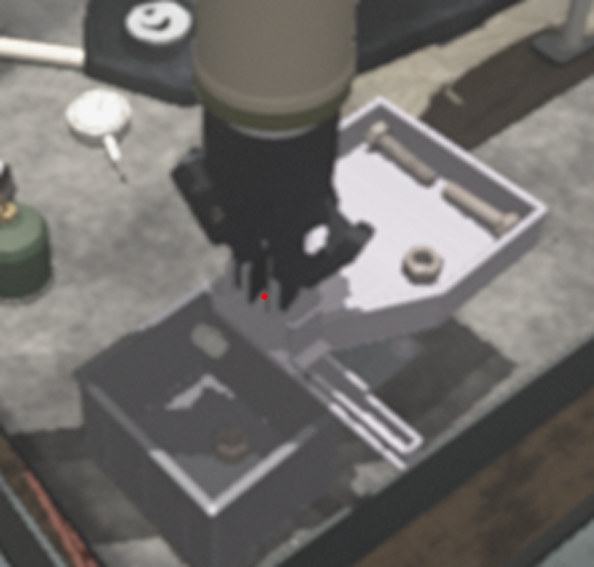

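```bash
python3 -m pendant '[[[0.3,0,3],[0,0,0],220],[[0,0,3],[0,0,0],220],[[4,-0.8,0],[0,0,-7.5],220],[[4,-1.2,0],[0,0,-7.5],220],[[4,-1.2,0],[0,0,-7.5],220],[[1,-0.8,0],[0,0,-7.5],220],[[0,0,0],[0,0,0],220]]'; python3 look.py 21 55,-41,137
```

```text
clock: 16.4
position: [0.6372, -0.2996, 0.2131]
ee_rot: [0.767, 0.642, -0.0, -0.001]
ft_force: [0.7, -0.5, -0.1]
grip_width: 0.138
16.45 pos [ 0.6371 -0.299   0.2131] pan(mm) [ 60.2 -37.3 213.1] F [-0.2  1.3 -0.4] grip 0.141
yaw rel pan -15.023227955049379
turn to vertical/aligned (deg) [-0.09 -0.08 15.02]
shift cm to pan target [-0.48 -0.41 -5.91]
```

```bash
sleep 0
```

```text
(no output)
```

View pics/side21z.png

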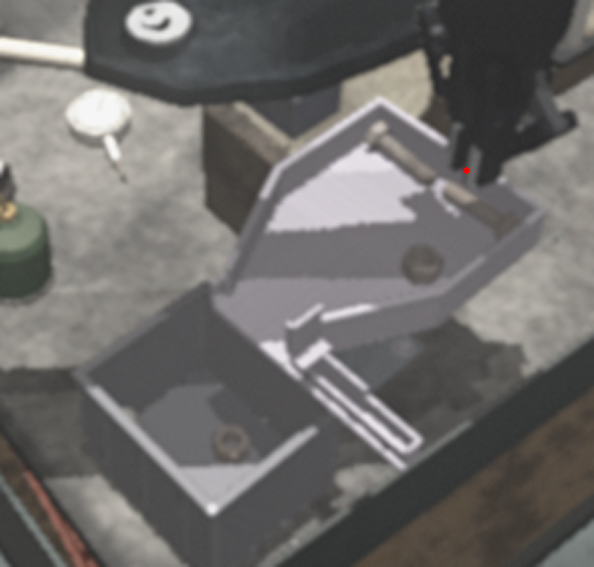

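```bash
python3 -m pendant '[[[-0.5,-0.35,-2.5],[0,0,0],220],[[0,0,-2],[0,0,0],220],[[0,0,0],[0,0,0],220],[[0,0,0],[0,0,0],220]]'; python3 look.py 22 55,-41,137
```

```text
clock: 16.95
position: [0.6312, -0.3002, 0.1677]
ee_rot: [0.763, 0.646, 0.001, -0.002]
ft_force: [0.3, -0.1, -0.2]
grip_width: 0.137
17.0 pos [ 0.6312 -0.3002  0.1677] pan(mm) [ 54.3 -38.  167.7] F [-0.1 -0.3 -0.7] grip 0.139
yaw rel pan -14.5090961130378
turn to vertical/aligned (deg) [-0.23 -0.07 14.51]
shift cm to pan target [ 0.1  -0.29 -1.37]
```

```bash
sleep 0
```

```text
(no output)
```

View pics/side22z.png

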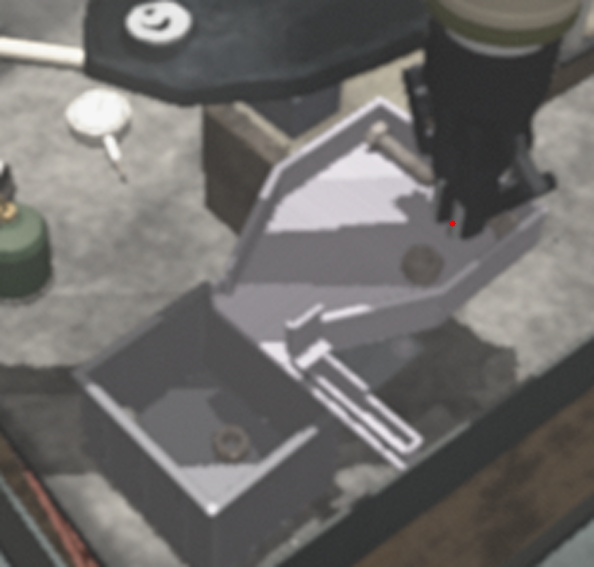

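```bash
python3 -m pendant '[[[0.1,-0.3,-0.7],[0,0,0],220],[[0,0,-0.6],[0,0,0],220],[[0,0,0],[0,0,0],220]]'; python3 -m pendant '[[[-1.0,-0.05,0],[0,0,0],220],[[-1.2,0.15,0],[0,0,0],220],[[-1.2,0.3,0],[0,0,0],220],[[0,0,0],[0,0,0],220]]'; python3 look.py 23 -92,1,137
```

```text
clock: 17.38
position: [0.6328, -0.3036, 0.155]
ee_rot: [0.763, 0.646, 0.002, -0.001]
ft_force: [0.2, -0.6, 0.8]
grip_width: 0.135
clock: 17.88
position: [0.5957, -0.3, 0.1555]
ee_rot: [0.764, 0.646, 0.002, -0.001]
ft_force: [0.5, -0.0, 0.5]
grip_width: 0.14
17.93 pos [ 0.5963 -0.2999  0.1555] pan(mm) [ 19.4 -34.7 155.5] F [0.5 0.  0.1] grip 0.138
yaw rel pan -14.513695345582093
turn to vertical/aligned (deg) [-0.2   0.06 14.51]
shift cm to pan target [-11.41   2.59  -0.15]
```

```bash
sleep 0
```

```text
(no output)
```

View pics/side23z.png

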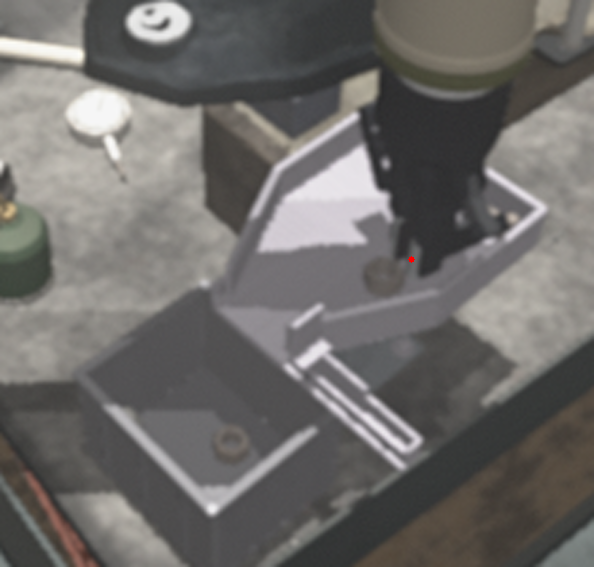

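```bash
python3 bp.py 23 .143 383,275; python3 -m pendant '[[[-1.2,0.3,-0.1],[0,0,0],220],[[-1.2,0.3,0],[0,0,0],220],[[-1.2,0.3,0],[0,0,0],220],[[-1.2,0.3,0],[0,0,0],220],[[0,0,0],[0,0,0],220]]'; python3 look.py 24 -92,1,137
```

```text
383,275 [ -6.8 -33.2 143. ]
clock: 18.55
position: [0.5466, -0.2872, 0.1551]
ee_rot: [0.763, 0.646, 0.002, -0.0]
ft_force: [0.5, 0.2, -0.1]
grip_width: 0.139
18.6 pos [ 0.5472 -0.2871  0.1551] pan(mm) [-28.4 -17.7 155.1] F [-0.6 -0.8  0.2] grip 0.138
yaw rel pan -14.454013147012247
turn to vertical/aligned (deg) [-0.2   0.16 14.45]
shift cm to pan target [-6.5   1.32 -0.11]
```

```bash
sleep 0
```

```text
(no output)
```

View pics/side24z.png

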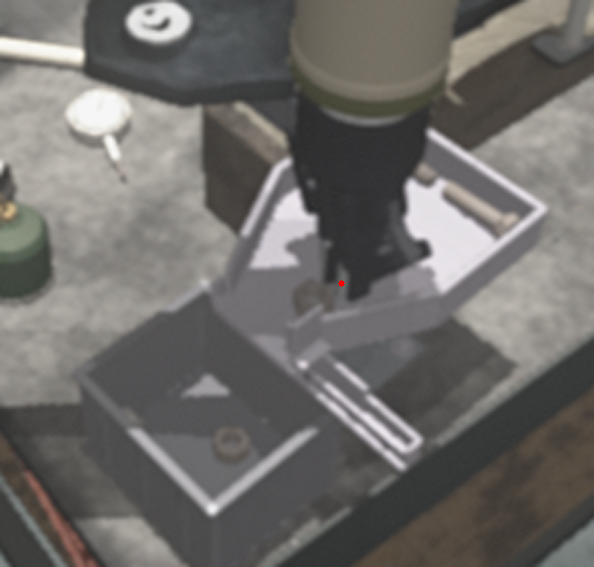

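```bash
python3 bp.py 24 .143 310,293; python3 -m pendant '[[[-1.1,0.4,-0.1],[0,0,0],220],[[-1.1,0.4,0],[0,0,0],220],[[-1.1,0.3,0],[0,0,0],220],[[0,0,0],[0,0,0],220]]'; python3 look.py 25 -92,1,137
```

```text
310,293 [-52.1 -12.2 143. ]
clock: 19.1
position: [0.5122, -0.2754, 0.154]
ee_rot: [0.763, 0.646, 0.002, 0.0]
ft_force: [-0.1, -0.0, 0.1]
grip_width: 0.139
19.15 pos [ 0.5127 -0.2754  0.1541] pan(mm) [-61.7  -3.  154.1] F [ 0.5 -0.6  1. ] grip 0.135
yaw rel pan -14.418724666857926
turn to vertical/aligned (deg) [-0.18  0.2  14.42]
shift cm to pan target [-3.05  0.14 -0.01]
```

```bash
sleep 0
```

```text
(no output)
```

View pics/side25z.png

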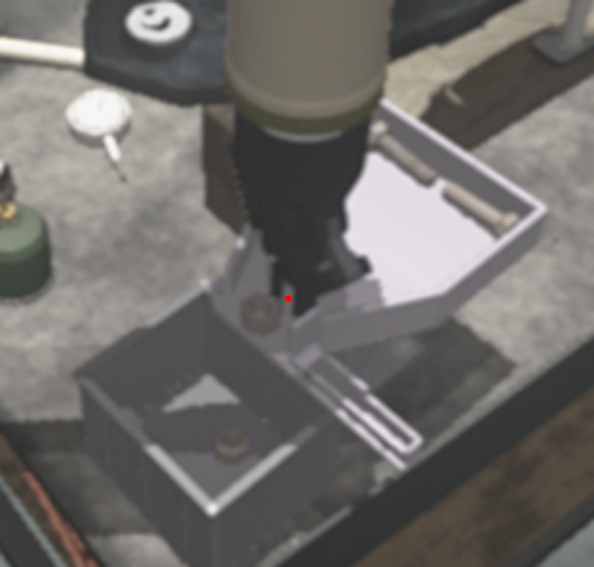

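```bash
python3 -m pendant '[[[-0.9,0.05,0],[0,0,0],220],[[-0.9,0,0],[0,0,0],220],[[-0.6,0,0],[0,0,0],220],[[0,0,0],[0,0,0],220],[[0,0,0],[0,0,0],220]]'; python3 look.py 26 -92,1,137
```

```text
clock: 19.77
position: [0.4872, -0.2751, 0.1541]
ee_rot: [0.763, 0.646, 0.002, 0.0]
ft_force: [-0.5, 0.5, -0.9]
grip_width: 0.137
19.82 pos [ 0.4872 -0.2751  0.1541] pan(mm) [-87.1  -0.6 154.1] F [-0.5  0.4 -0.7] grip 0.135
yaw rel pan -14.430552383395721
turn to vertical/aligned (deg) [-0.16  0.21 14.43]
shift cm to pan target [-0.5   0.11 -0.01]
```

```bash
sleep 0
```

```text
(no output)
```

View pics/side26z.png

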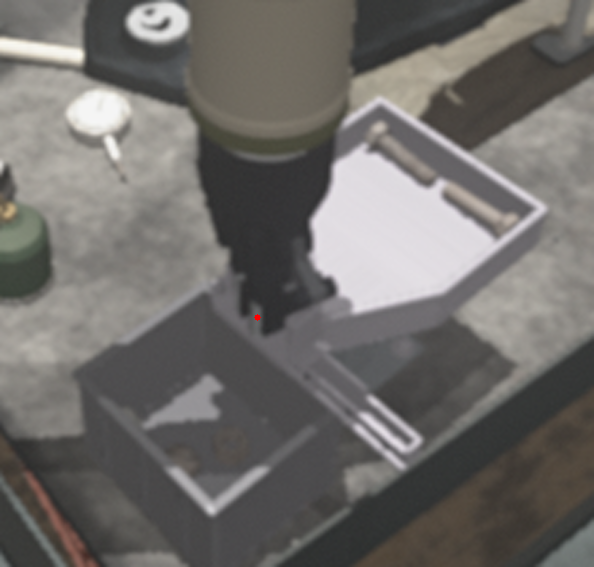

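```bash
python3 -m pendant '[[[0,0,3.5],[0,0,0],220],[[0,0,4],[0,0,7.2],255],[[-0.2,-2.5,0],[0,0,7.2],255],[[0.3,-2.5,0],[0,0,0],255],[[0.2,-2.2,0],[0,0,0],255],[[0,0,0],[0,0,0],255],[[0,0,0],[0,0,0],255]]'; python3 look.py 27 -93,-71,170;python3 - <<'E'
import cv2
from workcell import manip
cv2.imwrite("pics/top27.png",cv2.resize(manip.camera("top")["pixels"][90:280,200:400,::-1],None,fx=3,fy=3))
E
```

```text
clock: 20.7
position: [0.4917, -0.3475, 0.2312]
ee_rot: [0.672, 0.741, 0.001, 0.0]
ft_force: [1.4, -0.3, 0.2]
grip_width: -0.005
20.75 pos [ 0.4917 -0.3475  0.2312] pan(mm) [-88.9 -73.1 231.2] F [-0.2  1.1 -0.1] grip -0.001
yaw rel pan 0.6621746861983695
turn to vertical/aligned (deg) [-0.08  0.13 -0.66]
shift cm to pan target [-0.43  0.17 -4.42]
```

```bash
sleep 0
```

```text
(no output)
```

View pics/side27z.png

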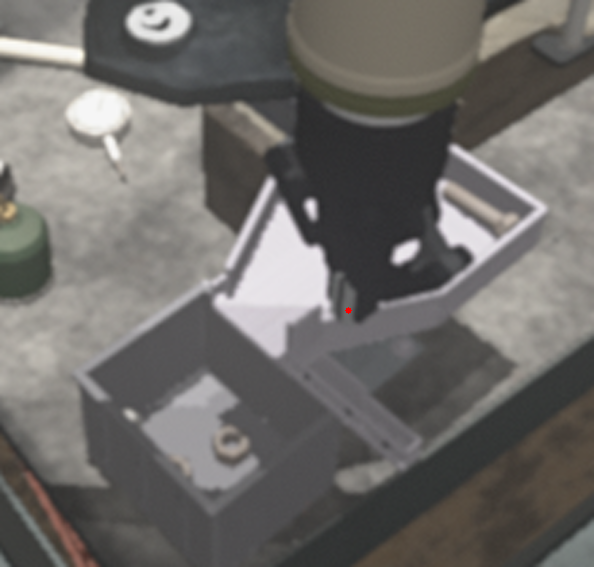

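View pics/top27.png

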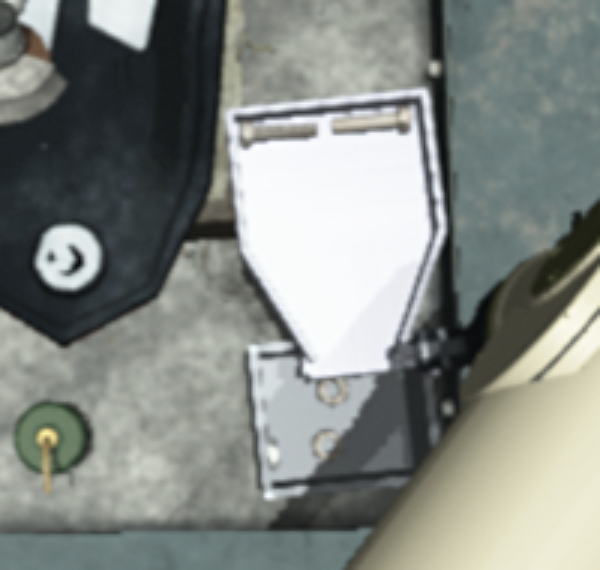

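```bash
python3 -m pendant '[[[-0.4,0.1,-2.2],[0,0,-0.6],255],[[0,0,-2.2],[0,0,0],255],[[0,0,0],[0,0,0],255],[[0,0,0],[0,0,0],255]]'; python3 look.py 28 -93,-4.5,169
```

```text
clock: 21.3
position: [0.489, -0.3438, 0.1878]
ee_rot: [0.674, 0.739, 0.002, 0.001]
ft_force: [0.6, 0.0, -0.5]
grip_width: 0.003
21.35 pos [ 0.4891 -0.3437  0.1877] pan(mm) [-91.2 -69.1 187.7] F [ 0.4  0.3 -0.2] grip -0.001
yaw rel pan 0.27779809599134353
turn to vertical/aligned (deg) [-0.13  0.28 -0.28]
shift cm to pan target [-0.74  6.42 -0.17]
```

```bash
sleep 0
```

```text
(no output)
```

View pics/side28z.png

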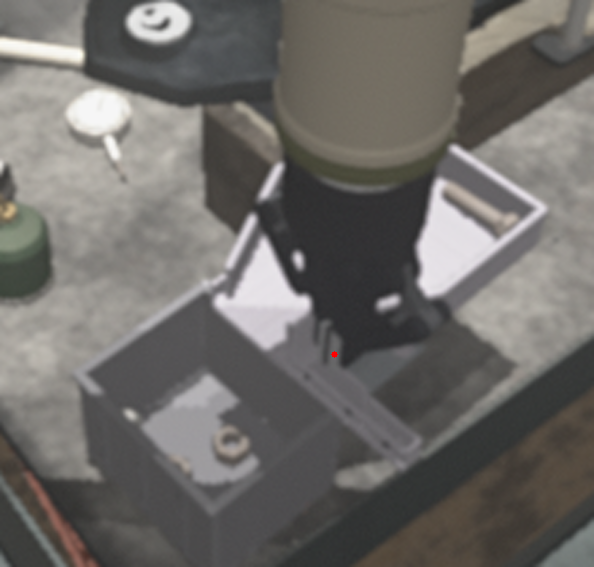

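Finger stands at about (330,345), on the −y side of the tab at (295,345). Now I push the gate shut.

```bash
python3 -m pendant '[[[-0.2,1.4,-0.1],[0,0,0],255],[[-0.13,1.4,0],[0,0,0],255],[[-0.13,1.4,0],[0,0,0],255],[[-0.1,1.2,0],[0,0,0],255],[[0,0,0],[0,0,0],255],[[0,0,0],[0,0,0],255]]'; python3 look.py 29 -93,-4.5,169
```

```text
clock: 22.1
position: [0.4836, -0.2853, 0.1884]
ee_rot: [0.673, 0.739, 0.003, 0.002]
ft_force: [0.0, 0.2, -1.1]
grip_width: 0.003
22.15 pos [ 0.4837 -0.2853  0.1883] pan(mm) [-91.5 -10.4 188.3] F [-0.1  0.8 -0.1] grip -0.004
yaw rel pan 0.3680343151324621
turn to vertical/aligned (deg) [-0.1   0.41 -0.37]
shift cm to pan target [-0.2   0.58 -0.23]
```

```bash
sleep 0
```

```text
(no output)
```

View pics/side29z.png

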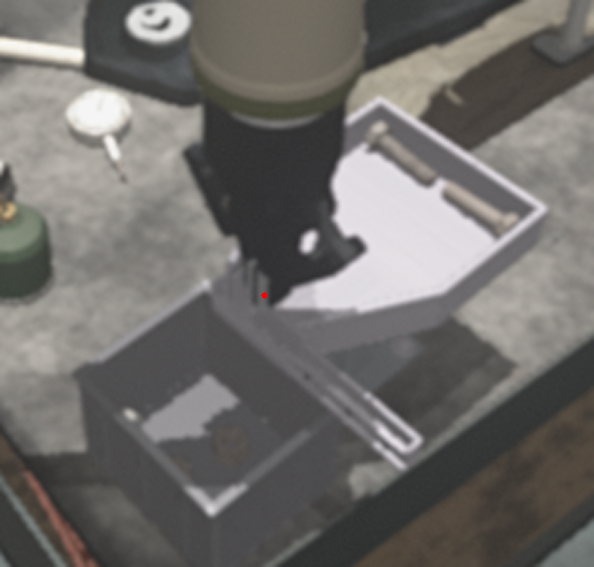

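Another ~6 mm, in small steps, until the shut stop is felt.

```bash
python3 -m pendant '[[[-0.1,0.35,-0.1],[0,0,0],255],[[0,0,0],[0,0,0],255]]';python3 -m pendant '[[[0,0.25,0],[0,0,0],255],[[0,0,0],[0,0,0],255]]'; python3 -m pendant '[[[0,0.2,0],[0,0,0],255],[[0,0,0],[0,0,0],255]]'; python3 look.py 30 -93,-4.5,169
```

```text
clock: 22.4
position: [0.4827, -0.2825, 0.1874]
ee_rot: [0.674, 0.739, 0.003, 0.002]
ft_force: [0.1, -0.9, 0.9]
grip_width: -0.0
clock: 22.65
position: [0.4824, -0.2802, 0.1873]
ee_rot: [0.674, 0.739, 0.003, 0.002]
ft_force: [-0.0, 0.3, -0.7]
grip_width: -0.002
clock: 22.9
position: [0.4823, -0.2782, 0.1873]
ee_rot: [0.674, 0.739, 0.003, 0.002]
ft_force: [-0.9, -0.4, -0.0]
grip_width: 0.002
22.95 pos [ 0.4823 -0.2782  0.1873] pan(mm) [-92.2  -3.2 187.3] F [ 0.2 -0.6  0.4] grip -0.001
yaw rel pan 0.2517001343807834
turn to vertical/aligned (deg) [-0.05  0.4  -0.25]
shift cm to pan target [-0.06 -0.13 -0.13]
```

```bash
python3 -m pendant '[[[0,0.2,0],[0,0,0],255],[[0,0,0],[0,0,0],255]]';python3 -m pendant '[[[0,0.2,0],[0,0,0],255],[[0,0,0],[0,0,0],255]]'; python3 look.py 31 -93,-4.5,169
```

```text
clock: 23.2
position: [0.4822, -0.2777, 0.1873]
ee_rot: [0.675, 0.738, 0.002, 0.003]
ft_force: [1.4, -1.4, -0.6]
grip_width: -0.001
clock: 23.45
position: [0.4822, -0.2777, 0.1874]
ee_rot: [0.675, 0.738, 0.001, 0.005]
ft_force: [1.1, -1.2, -0.6]
grip_width: 0.002
23.5 pos [ 0.4821 -0.2776  0.1874] pan(mm) [-92.3  -2.6 187.4] F [ 2.1 -5.  -3.3] grip 0.002
yaw rel pan 0.09332289922055281
turn to vertical/aligned (deg) [ 0.29  0.5  -0.09]
shift cm to pan target [-0.05 -0.2  -0.14]
```

```bash
sleep 0
```

```text
(no output)
```

View pics/side31z.png

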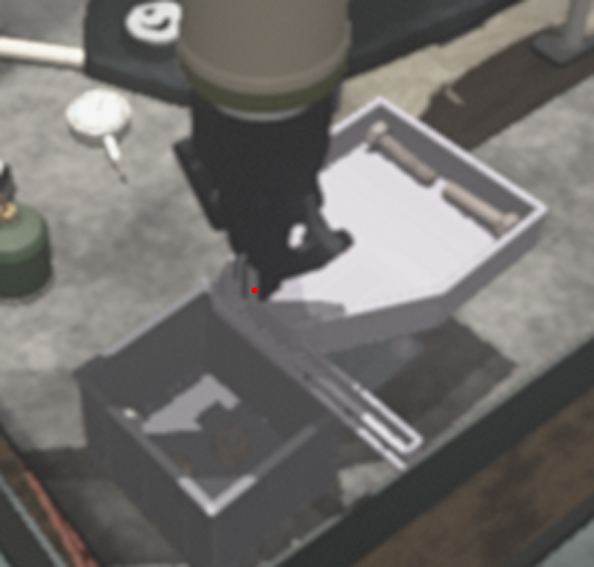

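Stop reached. Back off, raise, and check with both cameras.

```bash
python3 -m pendant '[[[0.1,-0.8,0],[0,0,0],255],[[0,0,0],[0,0,0],255],[[0,0,4],[0,0,0],255],[[0,0,5],[0,0,0],255],[[0,0,6],[0,0,0],255],[[0,0,6],[0,0,0],255],[[-3,5,3],[0,0,0],255],[[-2,6,0],[0,0,0],255],[[0,6,0],[0,0,0],255],[[0,6,0],[0,0,0],255],[[0,0,0],[0,0,0],255],[[0,0,0],[0,0,0],255]]'; python3 look.py 32; python3 - <<'E'
from workcell import manip
from h import *
c=manip.camera("top"); np.savez("pics/top32.npz",**c)
cv2.imwrite("pics/top32z.png",cv2.resize(c["pixels"][90:280,200:400,::-1],None,fx=3,fy=3,interpolation=cv2.INTER_CUBIC))
for n in("top","side"):
    f=topan(cloud(load(f"pics/{n}32.npz"))).reshape(-1,3)
    m=(f[:,2]>.165)&(f[:,2]<.2)&(abs(f[:,0]+.09)<.03)&(abs(f[:,1])<.09); print(n,"tab y",np.round(np.percentile(f[m,1],[5,50,95]),4),m.sum())
    m=(f[:,2]>.085)&(f[:,2]<.105)&(f[:,0]<-.06)&(f[:,0]>-.25)&(abs(f[:,1])<.12); print(" boxrim",np.round(f[m].min(0),3),np.round(f[m].max(0),3))
    m=(f[:,2]<.085)&(f[:,2]>.008)&(f[:,0]<-.10)&(f[:,0]>-.173)&(f[:,1]>-.05)&(f[:,1]<.063); print(" in box above floor",np.round(f[m],3).tolist()[:60] )
E
```

```text
clock: 25.0
position: [0.4304, -0.0493, 0.432]
ee_rot: [0.674, 0.738, 0.001, 0.002]
ft_force: [0.6, -0.8, -0.3]
grip_width: 0.004
25.05 pos [ 0.4305 -0.0491  0.4319] pan(mm) [-124.   229.5  431.9] F [0.8 0.4 0.5] grip 0.003
yaw rel pan 0.21166361479620832
turn to vertical/aligned (deg) [-0.    0.24 -0.21]
top tab y [0.0124 0.0146 0.0153] 34
 boxrim [-0.184 -0.064  0.085] [-0.066  0.075  0.101]
 in box above floor [[-0.1, 0.008, 0.016], [-0.101, 0.002, 0.008], [-0.101, -0.002, 0.018], [-0.102, 0.015, 0.01], [-0.102, 0.013, 0.018], [-0.102, 0.01, 0.014], [-0.104, -0.003, 0.009], [-0.104, -0.004, 0.019], [-0.104, -0.007, 0.016], [-0.104, 0.015, 0.012], [-0.104, 0.014, 0.017], [-0.105, 0.011, 0.016], [-0.106, -0.004, 0.017], [-0.107, -0.006, 0.02], [-0.107, -0.01, 0.008], [-0.103, 0.05, 0.01], [-0.105, 0.03, 0.008], [-0.107, 0.015, 0.009], [-0.107, 0.014, 0.015], [-0.107, 0.012, 0.019], [-0.109, -0.004, 0.014], [-0.109, -0.006, 0.019], [-0.111, -0.029, 0.009], [-0.109, 0.014, 0.017], [-0.11, 0.011, 0.014], [-0.111, -0.003, 0.017], [-0.111, -0.005, 0.019], [-0.112, -0.009, 0.01], [-0.113,
[... 1592 characters left out ...]
, 0.01, 0.018], [-0.101, 0.008, 0.018], [-0.107, 0.013, 0.016], [-0.107, 0.011, 0.017], [-0.105, 0.01, 0.017], [-0.104, 0.009, 0.017], [-0.102, 0.007, 0.017], [-0.102, 0.005, 0.02], [-0.111, 0.012, 0.017], [-0.11, 0.01, 0.019], [-0.108, 0.01, 0.017], [-0.106, 0.009, 0.016], [-0.105, 0.008, 0.016], [-0.103, 0.006, 0.016], [-0.101, 0.006, 0.014], [-0.101, 0.003, 0.017], [-0.113, 0.012, 0.016], [-0.112, 0.01, 0.017], [-0.111, 0.008, 0.018], [-0.11, 0.008, 0.018], [-0.107, 0.008, 0.013], [-0.105, 0.008, 0.013], [-0.102, 0.008, 0.01], [-0.102, 0.005, 0.013], [-0.101, 0.003, 0.014], [-0.1, -0.001, 0.018], [-0.115, 0.01, 0.016], [-0.114, 0.009, 0.017], [-0.112, 0.008, 0.016], [-0.11, 0.007, 0.016]]
```

```bash
sleep 0
```

```text
(no output)
```

View pics/side32z.png

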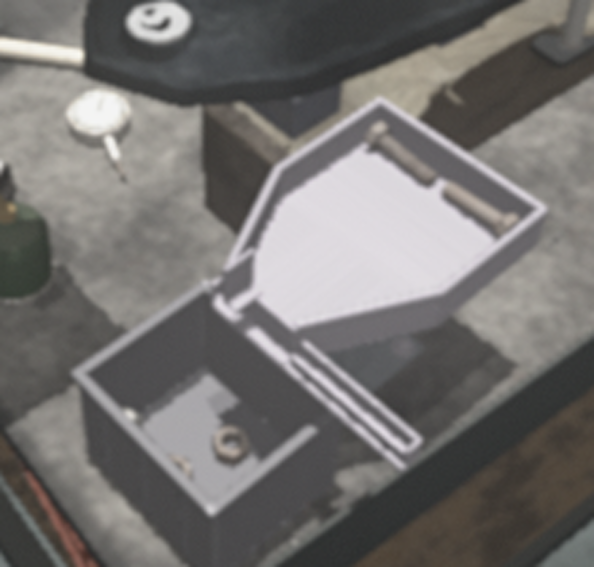

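View pics/top32z.png

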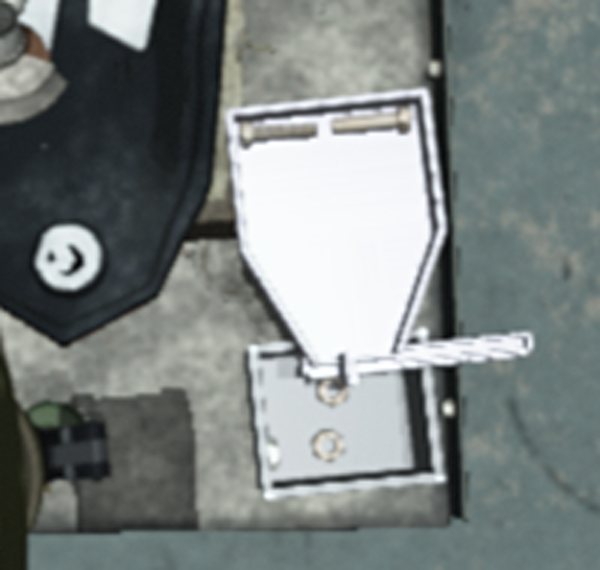

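```bash
python3 -c "
from workcell import manip
o=manip.get_obs(); print(o['clock'],abs(o['joint_velocities']).max())
print(manip.hand_in())"
```

```text
25.1 0.009221711092812356
the job is handed in; nothing more can be done
None
```

I pushed the gate open to its stop by its tab and swept the three nuts out through the mouth one at a time. Then I pushed the gate shut to its stop, raised the arm clear and handed the job in at 25.1 s. `hand_in` gave no verdict.

My last check, with both cameras:
- **Nuts:** all three are in the box, well below its rim. Two lie flat, and the bright one (nut_a) stands on edge against the box's +y wall, centre about 17 mm up. I estimate it about 13 mm inside the y limit.
- **Bolts:** both are still at the back of the pan, where they began.
- **Gate:** the tab is within about 1 mm of where it stood when shut at the start.
- **Box:** its rim measures within about 2 mm of its starting position.
- **Bystanders:** the dial gauge looks unmoved in the side view. The arm hid most of the oil can in the last pictures, and I did not measure the oil can or the casting afterwards. The arm stayed well above the bench, and I saw no contact with any of them.

- **Disagreement:** the two cameras differed by about 4 mm in pan y, so I used their mean for the pan pose. The gate's open stop then came within 0.2 mm of where I expected it, and the shut stop about 1.7 mm past it.
- **Forces:** the highest I read was about 6 N, when the gate reached its shut stop.

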